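# Prop the sprung catch and take out the reagent cassette

## Robot

A 7-joint arm with a two-finger parallel gripper is mounted at the origin on the work surface. World frame = base frame: x ahead of the robot, y to its left, z up, the work surface at z = 0. Lengths are in m, angles in rad, forces in N, time in s.
With the tool pointing down it reaches from about 0.4 to 0.85 m from the base axis. Payload 6.9 kg.
Tool frame: the origin (TCP) lies between the finger pads; the fingertips stand 8 mm ahead of it and the grasp point (between the pads) lies 11 mm behind it; z points along the fingers, y is the direction in which the jaws open and shut (so a half turn about z gives the same grasp; the last joint's range is limited). The gripper opens to 85 mm and grips with 20 to 120 N. Pads are 22 mm wide; open, the fingers measure 114 mm over their backs; the gripper's body (76 mm by 85 mm) begins 54 mm behind the grasp point. The pads swing forward as they close: fully open they stand 13 mm farther back than shut.
Start: joints at [-1, 0.507, -0.238, 1.5, 0.126, 1.149, -0.155], TCP at [0.281, 0.558, 0.239] pointing down, gripper open.
Joint ranges: [-3.08, 3.08], [-0.24, 2.05], [-1.43, 1.35], [0, 2.5], [-1.52, 4.66], [0.17, 1.96], [-2.89, 2.89]. Speed limits (rad/s): [2.39, 2.39, 3.14, 3.14, 3.14, 3.14, 3.14].

## Interface

Orientations are given as a unit quaternion [x, y, z, w].
In Python, from plant import arm, vision, workorder gives the robot as it stands. The module is installed in compiled form; this text tells all that it offers.
- The arm moves only by the shell command python3 -m jog 'ROWS' [FORCE]. ROWS is JSON, a list of rows, each a list of 5 numbers: the shift along the tool's x, y, z in m, then the turn about the tool's z in rad, then the opening in per cent of the stroke, from 0 (shut) to 100 (fully open). A call has 1 to 20 rows; each row shifts and turns the commanded pose from where the row before left it, along the tool's axes as they then stand; what a row does not reach is not made up. A row lasts 1/12 s, in which the tool goes at most 41.7 mm and 7.16 degrees, less where a joint would pass 70% of its speed; a pose out of reach is approached as far as the arm can. A call is refused whole if a number of a shift passes 0.0417 or a number of a turn 0.125, either way. A call with a gripper value outside its range is refused whole. The fingers move at their own pace and stop on an object; FORCE is the grip in N (left out, the last holds). Time passes only in rows, so rows that do not move let the fingers close. It gives the time, the measured TCP pose, the force and the opening at its end, in the units of the state.
- arm.state(): the state, without advancing time (a new reading comes with each control period).
- vision.get_image(name): name is "side" or "top"; returns (picture, depth): 384x512x3 uint8, red, green, blue; 384x512 float32, m along the optical axis (not along the pixel's ray), 0 where there is no reading.
- vision.get_calibration(name): a dict with "K" (3x3 intrinsics, pixels), "pose" (4x4, takes a point from camera to world coordinates). Camera axes: x right, y down, z forward; pixel columns grow to the right and rows downward; lengths in m; the calibration is good to about 2 mm. A picture is of the moment at which its call begins. get_calibration takes no time and is no camera call.
- workorder.hand_in(): hands the job in, once; it reports no verdict.
The state is a dict: "t": time; "q": joint angles; "qd": joint speeds; "effort": joint torques, N m; "eef_pos": TCP position; "tool_rot": TCP orientation; "wrist_force": force on the tool from outside, world axes, zero at the start; "torque": the same for the moment, N m; "width": finger opening in m.
Only numpy, scipy, OpenCV 4.12 (cv2) and the standard library are available. Lean on these libraries where they do the work, as an engineer would, in place of code of your own. Each camera call takes 0.05 s, during which the arm holds its last target.

## Task

Wedge the analyser dock's sprung catch open with the wooden wedge so that it stays open by itself with nothing holding the wedge, then lift the cassette out of the dock and set it down upright in the steel tray without letting it fall. Then pull the wedge out so that the catch springs fully shut again, and lay the wedge back on the middle of its rubber mat, leaving the jar and the bottle beside the dock where they are.

Things in the scene. Friction and masses are not known exactly. Their poses are not given: they have to be found in the camera images.
- dock: Fixed white and aluminium cassette dock, about 290 x 110 mm. z up, +x from the wedge slot to the cassette; origin on the underside. All dock numbers below are mm in this frame. Its floor is at z = 8 and reaches out to x = -165. A spring housing (x -96 to 14, y 61 to 75, top z = 44) stands on the +y side.
- slot_mouth (a point): Mouth of the dock's wedge slot, at (-104, -14.5, 26). The slot runs along dock +x to a stop wall at x = -22, open above. On its -y side a fixed fence (face y = -20, top z = 48, 8 mm chamfer at the mouth); on its +y side the catch's leg with a free upright roller, radius 8, centre (-82, -1) when shut, so the gap there is 11. Axes as the dock's.
- catch (a joint): Travel in m of the steel sprung catch along dock +y: 0 shut, 0.022 fully open. It springs shut with 2 N at 0, rising to 6 N at 0.017. Its tongue covers the cassette's toe by 12 mm when shut and clears it from 0.014; the wedge's full thickness opens it to 0.017. Pushed in 2 mm clear of the fence, the wedge needs 5 to 10 N, more if it rubs; let go, it is held by friction.
- catch_tip (a point): End of the catch's tongue (12 mm thick, top 50 mm above the bench), just over the cassette's toe; moves with the catch. The catch's leg beside the slot is up to 52 mm high. Axes as the dock's.
- wedge_home (a point): Point on the dock, at (-87, -6, 26), where the wedge's centre (wedge_mid) is when the wedge is fully in: lying flat on the dock's floor, tip towards dock +x and at the stop wall, flat side along the fence (the spring presses it there when let go). Axes as the dock's.
- wedge_mid (a point): Centre, half-way up, of the loose wooden wedge: 130 long (x, +x to the thin tip), 36 high, 90 g. From above: a straight bar 28 thick (y -14 to 14) from x = -65 to 13; then the +y side slopes in, leaving 6 (y -14 to -8) at the tip, x = 65; the -y side is flat all along. Grip across the bar near x = -45: that end stays out of the slot. Starts flat on the mat.
- cassette_mid (a point): Centre, half-way up (48 above the underside), of the white cassette, about 0.3 kg: box 90 (x) x 44 (y), 62 tall, and on it a grey grip 70 (x) x 30 (y), up to 95, to pinch across y. A toe 24 long, 28 tall sticks out in front (-x), under the catch. Starts in the dock, axes as the dock's, underside 8 above the bench.
- cradle (a point): Point on the dock's floor under the cassette's centre, at (55, 0, 8). Cradle walls up to z = 48 stand round the cassette (x 14 to 108, y -30 to 30) with 2 mm of play; the cassette lifts out straight up by 50 mm or more. Axes as the dock's.
- tray_in (a point): Centre of the inner floor (4 mm above the bench) of the fixed open steel tray, 200 (x) x 150 (y) mm outside, walls 4 mm thick and 28 mm high.
- mat: Fixed black rubber mat, 200 (x) x 130 (y) mm, 3 mm thick; origin at the centre of its underside. The wedge starts on it.
- jar: Bystander: small glass jar, 75 mm high, 56 mm across; origin under its centre.
- bottle: Bystander: white bottle, 150 mm high, 60 mm across; origin under its centre.
There are look-alikes about, which are no part of the job. Leave any blue look-alike of the part that bears cassette_mid alone.

How it is judged:
On the way, in this order (a step that is already met when the one before it is completed fails the run):
1. the wedge, let go, sits in the slot and holds the catch open (over 15 mm of its travel) with the cassette still in the dock (value of joint catch above 0.015 m and horizontal distance between wedge_mid and wedge_home below 0.03 m and distance of cassette_mid from where it was at the start of the episode below 0.01 m and contact force between the fingers and anything else below 0.3 N), for 0.3 s.
2. the cassette, let go, stands upright in the tray while the catch is still wedged open (horizontal distance between cassette_mid and tray_in below 0.075 m and z of cassette_mid in the frame of tray_in below 0.054 m and angle between cassette_mid's own z axis and vertical below 0.12 rad and value of joint catch above 0.012 m and contact force between the fingers and anything else below 0.3 N), for 0.2 s.
At the end, for the whole second after the job is handed in: The cassette stands upright (within 0.12 rad) on the tray's floor, its centre within 75 mm of the tray's centre; the catch is shut (within 3 mm); the wedge lies on the mat, its centre within 60 mm of the mat's centre; all at rest (horizontal distance between cassette_mid and tray_in below 0.075 m and z of cassette_mid in the frame of tray_in below 0.054 m and angle between cassette_mid's own z axis and vertical below 0.12 rad and linear speed of each of cassette, wedge below 0.02 m/s and value of joint catch below 0.003 m and horizontal distance between wedge_mid and mat below 0.06 m and z of wedge_mid in the frame of mat below 0.026 m); the robot touches nothing.
It fails at once if the jar or the bottle is moved more than 20 mm (distance of any of jar, bottle from where it was at the start of the episode above 0.02 m).
It fails at once if the cassette is let fall (over about 25 mm) (contact force between the fingers and cassette below 0.1 N and linear speed of cassette above 0.7 m/s).
It also fails if it takes over 67 s, if anything falls off the work surface, if the arm or the gripper's body presses on something with over 40 N, if the wrist force passes 120 N, or if a joint passes its speed limit or range.

## Working session

There is one attempt and no reset: what is moved stays moved. The work goes in short steps, Python scripts to look and compute and a shell command to move; the robot and the scene stay as the last step left them, time stands still between calls to the robot, and variables do not carry over. Pictures are saved under pics/ and viewed, and the job is handed in when it is done.

```bash
mkdir -p pics; ls
python3 - <<'E'
from plant import arm, vision
import cv2,numpy as np
s=arm.state();print(s['t'],s['eef_pos'],s['tool_rot'],s['width'])
for n in ('top','side'):
    im,d=vision.get_image(n);cv2.imwrite(f'pics/{n}0.png',im[:,:,::-1]);np.savez(f'{n}0.npz',im=im,d=d)
    c=vision.get_calibration(n);print(n,np.round(c['K'],1).tolist(),np.round(c['pose'],4).tolist())
E
```

```text
pics
0.0 [0.28057982 0.55793426 0.23842652] [ 2.30782153e-01  9.73005033e-01 -8.78737467e-04 -1.74993713e-04] 0.08500646552461523
top [[432.1, 0.0, 256.7], [0.0, 432.1, 191.3], [0.0, 0.0, 1.0]] [[0.008, -0.9985, 0.0538, 0.5001], [-1.0, -0.0079, 0.0006, -0.0557], [-0.0002, -0.0538, -0.9986, 1.3994], [0.0, 0.0, 0.0, 1.0]]
side [[414.6, 0.0, 250.8], [0.0, 414.6, 195.4], [0.0, 0.0, 1.0]] [[-0.9997, -0.0167, 0.0177, 0.5268], [-0.0237, 0.5116, -0.8589, 0.8058], [0.0053, -0.8591, -0.5118, 0.5805], [0.0, 0.0, 0.0, 1.0]]
```

View pics/top0.png

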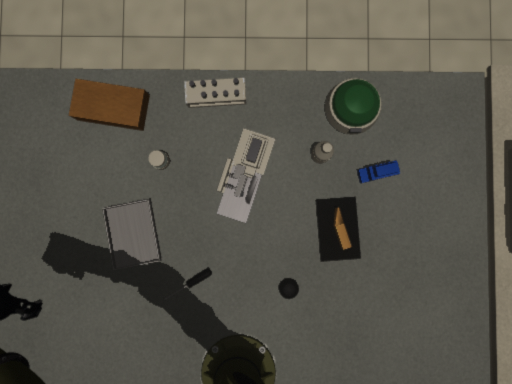

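View pics/side0.png

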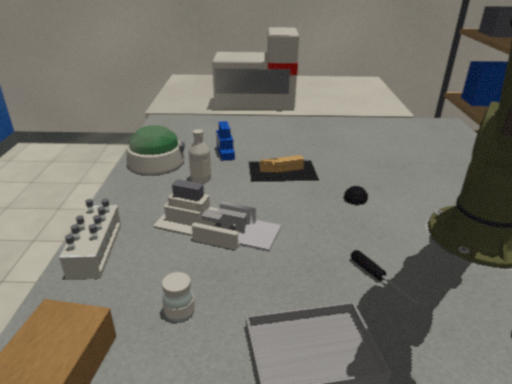

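The wedge is at top (343,230). The brown box at (108,103) is wooden but not wedge-shaped. The cassette, grey grip, is in the dock at (254,150); its blue look-alike is at (379,171). The tray is at (132,232), the mat at (338,229), the jar at (158,159) and the bottle at (322,151). Next I'll check these in close crops.

```bash
python3 - <<'E'
import cv2,numpy as np
z=np.load('top0.npz');im=z['im'][:,:,::-1]
a=im[120:230,205:280];b=im[185:270,305:370]
a=cv2.resize(a,None,fx=5,fy=5,interpolation=cv2.INTER_CUBIC);b=cv2.resize(b,None,fx=5,fy=5,interpolation=cv2.INTER_CUBIC)
o=np.zeros((550,720,3),np.uint8);o[:a.shape[0],:a.shape[1]]=a;o[:b.shape[0],380:380+b.shape[1]]=b
cv2.imwrite('pics/crop0.png',cv2.convertScaleAbs(o,alpha=1.3))
E
cat > h.py <<'E'
import numpy as np,cv2
from plant import vision,arm
def cloud(n,d=None):
    c=vision.get_calibration(n);K=c['K'];P=c['pose']
    if d is None: im,d=vision.get_image(n)
    v,u=np.mgrid[:384,:512];X=np.stack([(u-K[0,2])/K[0,0]*d,(v-K[1,2])/K[1,1]*d,d],-1)
    return X@P[:3,:3].T+P[:3,3]
def px(n,p):
    c=vision.get_calibration(n);P=np.linalg.inv(c['pose']);q=P[:3,:3]@np.array(p)+P[:3,3];q=c['K']@q;return q[:2]/q[2]
def at(n,u,v,z):
    c=vision.get_calibration(n);K=c['K'];P=c['pose'];r=P[:3,:3]@np.array([(u-K[0,2])/K[0,0],(v-K[1,2])/K[1,1],1]);t=(z-P[2,3])/r[2];return P[:3,3]+t*r
E
python3 - <<'E'
from h import *
W=cloud('top',np.load('top0.npz')['d'])
print('wedge z');print((W[205:255:2,325:360:2,2]*1000).astype(int))
print('dock z');print((W[125:226:3,214:280:3,2]*1000).astype(int))
E
```

```text
wedge z
[[   3    5    1    0    7   -3    3    3    2    1    6    8    0    6
     2    3    3   -1]
 [   6    2    2    4    7    2    3    3    1    3    7    4    4    4
     1    3    0   -1]
 [   2    2    3    9    4   19   41   -1    2    4    0    8   -3    4
     7    2    0    0]
 [   0    7    4    2    4   18   36   39   -1    3    8    5   -1    0
  1399    0    2   -6]
 [   3    0   -2    6    4   24   33   43    7    0    4    5    2    2
     4    6    1    2]
 [   4    7    2    4    2   22   41   44    6    5    1    7    3    6
     6    0    1    0]
 [   3   10    0    1    5   25   34   38   41    5    3    4    3    1
     3    3    3   -4]
 [   0    6    2    3   -1   32   42   42   42    7    4    6    2    6
     5    0    0   -3]
 [   4    2    4    5    5   35   42   38   40    3    3    1    2    5
    -2    0    4   -2]
 [   0   10    6    9    4   42   38   38   37   37    3    4   -1    3
     4    0    6    3]
 [   2   -1    1    1    1   40   38   39   36   35    5    4    2    2
     6   -4    6   -1]
 [   5    8    2    0   -3   33   43   41   40 
[... 4501 characters left out ...]
 -1    4]
 [   1    0    9    6    4    9    5   10    5    7    0   11    7    0
    -2    4    5    6    3    4   -3    1]
 [   0    9   11    9   11    6   12    6    3    5    7    6    0   -7
     0    5    3   -2 1399    4   -4    0]
 [   0   -1   -3    7   11   10    4    5    5    7    9    0    0   -1
     3    4   -1    1   -1    0   -3    0]
 [   2    3    0    2    1    2    7    3   13   13    7    6   -3    2
     4    2    3   -1   -3    0    0   -2]
 [   0   -3    0    0    1    4    0   -1   -3    6    7    0    0    0
     6    0    2    3    0    2   -1   -2]
 [   0    0    5    0    5    5    2   -2    0    0    2   -1    2    0
    -3    2    2    0    0    8    2    0]]
```

View pics/crop0.png

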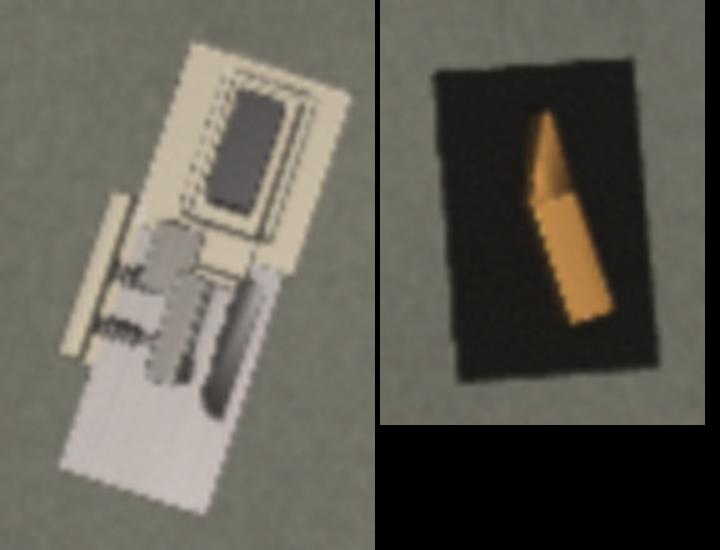

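```bash
cat > fit.py <<'E'
from h import *
from scipy.optimize import minimize
def smooth_box(p,x0,x1,y0,y1,s=0.0015):
    f=lambda a:1/(1+np.exp(-np.clip(a/s,-40,40)))
    return f(p[:,0]-x0)*f(x1-p[:,0])*f(p[:,1]-y0)*f(y1-p[:,1])
def loc(P,q):
    c,s=np.cos(q[2]),np.sin(q[2]);d=P[:,:2]-q[:2]
    return np.stack([c*d[:,0]+s*d[:,1],-s*d[:,0]+c*d[:,1]],1)
def fit(P,model,q0,roi,clip=0.02):
    def cost(q):
        p=loc(P,q);m=(p[:,0]>roi[0])&(p[:,0]<roi[1])&(p[:,1]>roi[2])&(p[:,1]<roi[3])
        return np.mean(np.minimum(abs(model(p[m])-P[m,2]),clip))*1e3
    best=None
    for k in range(12):
        r=np.random.default_rng(k);q=np.array(q0)+r.normal(0,1,3)*[.006,.006,.05]
        o=minimize(cost,q,method='Nelder-Mead',options=dict(initial_simplex=[q,q+[.008,0,0],q+[0,.008,0],q+[0,0,.06]],xatol=1e-5,fatol=1e-5))
        if best is None or o.fun<best.fun: best=o
    return best
def mx(*a): return np.max(a,0)
def dockm(p,cass=True):
    z=[.008*smooth_box(p,-.165,.125,-.055,.055), .048*smooth_box(p,.014,.108,-.030,.030),.044*smooth_box(p,-.096,.014,.061,.075)]
    if cass: z+=[.070*smooth_box(p,.010,.100,-.022,.022),.103*smooth_box(p,.020,.090,-.015,.015)]
    return mx(*z)
def wedgem(p,base=.003):
    s=.0015;f=lambda a:1/(1+np.exp(-np.clip(a/s,-40,40)))
    yt=np.where(p[:,0]<.013,.014,.014-(p[:,0]-.013)*.022/.052)
    return base+.036*f(p[:,0]+.065)*f(.065-p[:,0])*f(p[:,1]+.014)*f(yt-p[:,1])
E
python3 - <<'E'
from fit import *
Z=np.load('top0.npz');W=cloud('top',Z['d'])
for n,c in dict(fl=(217,213.4),fr=(245.6,222.2),bl=(243.6,128.2),br=(274.6,138.6)).items(): print(n,at('top',*c,.008)[:2].round(4))
g=at('top',205+245/5-.4,120+152/5-.4,.103);print('grip',g)
for n in ('top','side'):
    P=cloud(n,np.load(n+'0.npz')['d']).reshape(-1,3);P=P[(P[:,2]>-.02)&(P[:,2]<.2)]
    o=fit(P,dockm,[.552,-.04,-.35],(-.02,.14,-.07,.055));print(n,'dock/cradle fit',o.x.round(4),o.fun)
    o=fit(P,dockm,o.x,(-.01,.12,-.05,.05));print(n,'dock2',o.x.round(4),o.fun)
    o=fit(P,wedgem,[.385,-.26,.2],(-.09,.09,-.04,.04));print(n,'wedge',o.x.round(4),o.fun)
E
```

```text
fl [0.5029 0.0721]
fr [ 0.4754 -0.0201]
bl [ 0.7801 -0.0108]
br [ 0.7468 -0.1117]
grip [ 0.69476468 -0.04469981  0.103     ]
top dock/cradle fit [ 0.522   0.0022 -0.2738] 9.413730305378841
top dock2 [ 5.246e-01  4.000e-04 -2.521e-01] 10.674416516653812
top wedge [ 0.4185 -0.2733  0.3484] 6.7834537230512595
side dock/cradle fit [ 0.5227 -0.085  -0.2328] 6.923446883801778
side dock2 [ 0.5242 -0.0826 -0.1863] 9.440451716479933
side wedge [ 0.3879 -0.2773  0.3421] 5.91562086227947
```

Run:
```python
from fit import *
for n in ('top','side'):
    P=cloud(n,np.load(n+'0.npz')['d']).reshape(-1,3);P=P[(P[:,2]>-.02)&(P[:,2]<.2)]
    o=fit(P,dockm,[.643,-.026,-.305],(-.01,.14,-.055,.055));print(n,'dock/cradle fit',o.x.round(4),o.fun)
    p=loc(P,o.x);c=P[(P[:,2]>.09)&(abs(p[:,0]-.055)<.05)];print('grip top',np.median(c,0).round(4),len(c))
    r=cv2.minAreaRect((c[:,:2]*1e3).astype(np.float32));print(r)
    m=(P[:,2]>.02)&(P[:,2]<.06)&(P[:,0]>.3)&(P[:,0]<.5)&(P[:,1]<-.2)&(P[:,1]>-.34);w=P[m];print('wedge c',w.mean(0),cv2.minAreaRect((w[:,:2]*1e3).astype(np.float32)))
    o=fit(P,wedgem,[w[:,0].mean(),w[:,1].mean(),.3],(-.09,.09,-.04,.04));print(n,'wedge',o.x.round(4),o.fun)
```

```text
top dock/cradle fit [ 0.6483 -0.027  -0.3127] 6.5934700903245815
grip top [ 0.6848 -0.052   0.1029] 354
((654.9508056640625, -230.2350311279297), (414.5459289550781, 71.49769592285156), 77.57938385009766)
wedge c [ 0.44788719 -0.32036582  0.03863708] ((447.5038146972656, -321.177001953125), (106.35796356201172, 29.16033935546875), 15.083984375)
top wedge [ 0.4591 -0.3196  0.3236] 3.6692303419074843
side dock/cradle fit [ 0.6418 -0.0236 -0.309 ] 9.132266534104428
grip top [ 0.4411 -0.863   0.1241] 1371
((349.7710266113281, -1125.1055908203125), (2307.044677734375, 98.79768371582031), 72.23160552978516)
wedge c [ 0.4481387  -0.31424613  0.03369103] ((447.2225646972656, -320.4747314453125), (110.26517486572266, 34.1347770690918), 13.548882484436035)
side wedge [ 0.4567 -0.3193  0.3456] 6.413135860576496
```

```bash
cat > sil.py <<'E'
from fit import *
def proj(n,X):
    c=vision.get_calibration(n);P=np.linalg.inv(c['pose']);Y=np.asarray(X)@P[:3,:3].T+P[:3,3];Y=Y@c['K'].T;return Y[:,:2]/Y[:,2:]
def place(q,xy,z):
    c,s=np.cos(q[2]),np.sin(q[2]);xy=np.asarray(xy);return np.c_[q[0]+c*xy[:,0]-s*xy[:,1],q[1]+s*xy[:,0]+c*xy[:,1],np.full(len(xy),z)]
WP=np.array([(-65,-14),(65,-14),(65,-8),(13,14),(-65,14)])/1e3
def rect(x0,x1,y0,y1): return np.array([(x0,y0),(x1,y0),(x1,y1),(x0,y1)])/1e3
def hullmask(n,q,poly,z0,z1,box,S=6):
    u0,v0,u1,v1=box;p=np.r_[proj(n,place(q,poly,z0)),proj(n,place(q,poly,z1))]
    h=cv2.convexHull(p.astype(np.float32))[:,0];h=(h-[u0-.5,v0-.5])*S-.5
    m=np.zeros(((v1-v0)*S,(u1-u0)*S),np.uint8);cv2.fillPoly(m,[np.round(h*16).astype(np.int32)],255,shift=4)
    return cv2.resize(m,(u1-u0,v1-v0),interpolation=cv2.INTER_AREA)/255.
def silfit(obs,poly,z0,z1,q0):
    # obs: list of (cam, box, softmask)
    def cost(q): return sum(np.abs(hullmask(n,q,poly,z0,z1,b)-m).sum()/m.sum() for n,b,m in obs)
    best=None
    for k in range(6):
        r=np.random.default_rng(k);q=np.array(q0)+r.normal(0,1,3)*[.004,.004,.03]
        o=minimize(cost,q,method='Nelder-Mead',options=dict(initial_simplex=[q,q+[.006,0,0],q+[0,.006,0],q+[0,0,.05]],xatol=1e-5,fatol=1e-6))
        if best is None or o.fun<best.fun: best=o
    return best.x,best.fun
def wmask(im,box):
    u0,v0,u1,v1=box;c=im[v0:v1,u0:u1].astype(float);d=c[:,:,0]-c[:,:,2];return np.clip((d-8)/50,0,1)
E
python3 - <<'E'
from sil import *
ims={n:np.load(n+'0.npz')['im'] for n in('top','side')}
bt=(318,198,360,258);bs=(250,148,315,182)
obs=[('top',bt,wmask(ims['top'],bt)),('side',bs,wmask(ims['side'],bs))]
q0=[.458,-.3195,.32]
print('top',silfit(obs[:1],WP,.003,.039,q0));print('side',silfit(obs[1:],WP,.003,.039,q0));print('both',silfit(obs,WP,.003,.039,q0))
# mat corners in top crop
for c in ((435,72),(632,60),(658,365),(460,382)): print('mat',at('top',305+(c[0]-380)/5-.4,185+c[1]/5-.4,.003)[:2].round(4))
# overlay dock
q=np.array([.6455,-.0245,-.306])
im=cv2.resize(ims['top'][115:235,200:290,::-1],None,fx=5,fy=5,interpolation=cv2.INTER_CUBIC);im=cv2.convertScaleAbs(im,alpha=1.3)
im2=im.copy()
for r,z,col in((rect(-165,125,-55,55),.008,(0,255,0)),(rect(14,108,-30,30),.048,(255,0,0)),(rect(-96,14,61,75),.044,(0,0,255)),(rect(20,90,-15,15),.103,(0,255,255)),(rect(10,100,-22,22),.070,(255,0,255)),(rect(-104,-22,-20,-20),.048,(255,255,0))):
    p=proj('top',place(q,r,z));p=(p-[200-.5,115-.5])*5-.5;cv2.polylines(im2,[np.round(p).astype(int)],True,col,1)
cv2.imwrite('pics/ov0.png',im2)
E
```

```text
top (array([ 0.45922357, -0.32080051,  0.32746429]), np.float64(0.1631238270328239))
side (array([ 0.45903434, -0.32191214,  0.3281745 ]), np.float64(0.19310732618671891))Traceback (most recent call last):
  File "<stdin>", line 6, in <module>
  File "sil.py", line 19, in silfit
    o=minimize(cost,q,method='Nelder-Mead',options=dict(initial_simplex=[q,q+[.006,0,0],q+[0,.006,0],q+[0,0,.05]],xatol=1e-5,fatol=1e-6))
    res = _minimize_neldermead(fun, x0, args, callback, bounds=bounds,
                               **options)
    fsim[j] = func(sim[j])
              ~~~~^^^^^^^^
    fx = function(np.copy(x), *(wrapper_args + args))
  File "sil.py", line 15, in cost
    def cost(q): return sum(np.abs(hullmask(n,q,poly,z0,z1,b)-m).sum()/m.sum() for n,b,m in obs)
                        ~~~^^^^^^^^^^^^^^^^^^^^^^^^^^^^^^^^^^^^^^^^^^^^^^^^^^^^^^^^^^^^^^^^^^^^^
  File "sil.py", line 15, in <genexpr>
    def cost(q): return sum(np.abs(hullmask(n,q,poly,z0,z1,b)-m).sum()/m.sum() for n,b,m in obs)
                                   ~~~~~~~~^^^^^^^^^^^^^^^^^^
  File "sil.py", line 9, in hullmask
    u0,v0,u1,v1=box;p=np.r_[proj(n,place(q,poly,z0)),proj(n,place(q,poly,z1))]
                                                     ~~~~^^^^^^^^^^^^^^^^^^^^
  File "sil.py", line 3, in proj
    c=vision.get_calibration(n);P=np.linalg.inv(c['pose']);Y=np.asarray(X)@P[:3,:3].T+P[:3,3];Y=Y@c['K'].T;return Y[:,:2]/Y[:,2:]
ValueError: time passes only in moves, steps and waits
```

```bash
python3 - <<'E'
import pickle
from plant import vision
pickle.dump({n:vision.get_calibration(n) for n in('top','side')},open('cal.pkl','wb'))
E
sed -i "s/^from plant import.*/from plant import vision,arm\nimport pickle\nCAL=pickle.load(open('\.\/cal.pkl','rb'))/; s/vision.get_calibration(n)/CAL[n]/" h.py; sed -i "s/vision.get_calibration(n)/CAL[n]/" sil.py
cat > ov.py <<'E'
from sil import *
def ov(img,q,out,extra=(),box=(200,115,290,235),k=5,cam='top',cass=True):
    u0,v0,u1,v1=box
    im=cv2.resize(img[v0:v1,u0:u1,::-1],None,fx=k,fy=k,interpolation=cv2.INTER_CUBIC);im=cv2.convertScaleAbs(im,alpha=1.3)
    L=[(rect(-165,125,-55,55),.008,(0,255,0)),(rect(14,108,-30,30),.048,(255,0,0)),(rect(-96,14,61,75),.044,(0,0,255)),(rect(-104,-22,-20,-20),.048,(255,255,0))]
    if cass:L+=[(rect(20,90,-15,15),.103,(0,255,255)),(rect(10,100,-22,22),.070,(255,0,255))]
    for qq,r,z,col in [(q,)+l for l in L]+list(extra):
        p=proj(cam,place(qq,r,z));p=(p-[u0-.5,v0-.5])*k-.5;cv2.polylines(im,[np.round(p).astype(int)],True,col,1)
    cv2.imwrite(out,im)
E
python3 - <<'E'
from ov import *
ims={n:np.load(n+'0.npz')['im'] for n in('top','side')}
for c in ((435,72),(632,60),(658,365),(460,382)): print('mat',at('top',305+(c[0]-380)/5-.4,185+c[1]/5-.4,.003)[:2].round(4))
ov(ims['top'],[.6455,-.0245,-.306],'pics/ov0.png')
E
```

```text
mat [ 0.5519 -0.2456]
mat [ 0.5607 -0.373 ]
mat [ 0.3649 -0.3889]
mat [ 0.3531 -0.2618]
```

View pics/ov0.png

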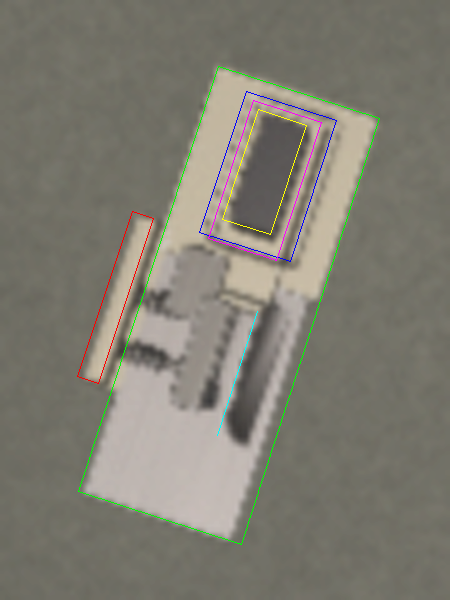

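Run:
```python
from ov import *
ims={n:np.load(n+'0.npz')['im'] for n in('top','side')}
t=ims['top'].astype(float).mean(2);print(t[138:166:3,240:272:2].astype(int))
s=ims['side'].astype(float).mean(2);print(s[178:206:2,166:212:3].astype(int))
```

```text
[[129 137 136 138 120 108  82  77  94 120 122 125  98 106 136 136]
 [136 137 137 136 129 124  75  65  65  65  66 125 104 125 130 137]
 [139 138 137 100 127  83  67  66  66  67  67 128  78 116 134 138]
 [138 139 137 132 131  68  66  67  68  68 100 105 123 120 138 138]
 [137 138 125 129  79  67  68  68  69  68 130  78 117 135 139 137]
 [139 135 127 131  70  68  69  69  69 101 117 127 117 139 140 116]
 [139 124 126  79  68  70  69  70  70 130  83 118 134 139 137  91]
 [135 126 133  80  62  69  71  72 101 108 127 119 139 139 118  88]
 [135  87 130 139 135 115  81  63 132  82 120 134 140 137  90  88]
 [ 96  86 124  97  86  94 127 139 108 126 120 140 140 114  87  85]]
[[132 129 128 128 127 129 133  79  70  84  91  86  87  90  86 121]
 [132 129 131 118 106 111 115  78  69  87  88  86  84  90  96 129]
 [132 130 126 102 102 102 104 101  97 102  91  92  88  90 126 131]
 [133 131 105  99  98 102  99 100 102 102 100 101  93 127 134 133]
 [130 132  79  57  65  83  94 101 100 100 102  99  69 133 134 130]
 [130 131  82  48  47  49  46  61  72  90  97  80  63 129 135 135]
 [130 130  93  46  44  48  50  43  46  45  56  51  60 130 135 132]
 [131 135 101  41  45  45  48  46  45  44  48  52  55 130 133 133]
 [135 139 133  46  46  50  48  46  46  43  49  52  57 153 144 134]
 [133 158 116  66  57  47  46  44  48  45  46  50  90 172 141 134]
 [130 113 134 148 156 120  91  63  49  47  50  55 155 165 101 135]
 [130  93  89  94 112 127 146 154 118 106  69 120 176 132 101 133]
 [139  96  86  91  92  91  98 101 118 145 150 167 161  97  97 133]
 [160  91  88  90  93  89  91  92  92  99  95 109 107  94 101 129]]
```

Run:
```python
from ov import *
ims={n:np.load(n+'0.npz')['im'] for n in('top','side')}
def comp(g,th,soft,seed):
    n,l=cv2.connectedComponents((g<th).astype(np.uint8),connectivity=4);m=cv2.dilate((l==l[seed]).astype(np.uint8),np.ones((3,3)));return np.clip((soft[0]-g)/(soft[0]-soft[1]),0,1)*m
bt=(236,128,276,172);t=ims['top'].astype(float).mean(2)[bt[1]:bt[3],bt[0]:bt[2]];mt=comp(t,92,(125,67),(22,18))
G=rect(20,90,-15,15);q0=[.6455,-.028,-.308]
a=silfit([('top',bt,mt)],G,.070,.103,q0);print('top',a, mt.sum())
W=cloud('top',np.load('top0.npz')['d'])
# side: grip = z>.078 points near
S=cloud('side',np.load('side0.npz')['d']);bs=(160,172,214,212)
sub=S[bs[1]:bs[3],bs[0]:bs[2]];m=((sub[...,2]>.075)&(sub[...,2]<.13)&(abs(sub[...,0]-.69)<.08)&(abs(sub[...,1]+.05)<.08)).astype(float)
b=silfit([('side',bs,m)],G,.072,.103,a[0]);print('side',b,m.sum())
q=a[0];print('cass c',place(q,[[.055,0]],.1))
ov(ims['top'],q,'pics/ov1.png');ov(ims['side'],q,'pics/ov1s.png',box=(145,165,290,255),cam='side')
```

```text
top (array([ 0.64438318, -0.02762984, -0.30224133]), np.float64(0.06967658706913848)) 251.05172413793105
side (array([ 0.64295689, -0.03179262, -0.27583993]), np.float64(0.11003968721757239)) 499.0
cass c [[ 0.69689012 -0.04400118  0.1       ]]
```

View pics/ov1.png

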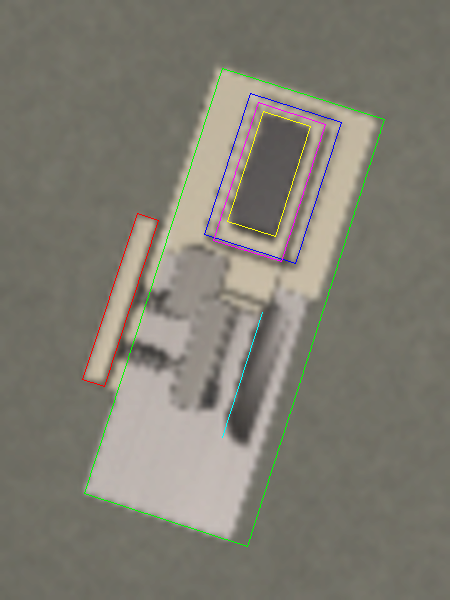

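View pics/ov1s.png

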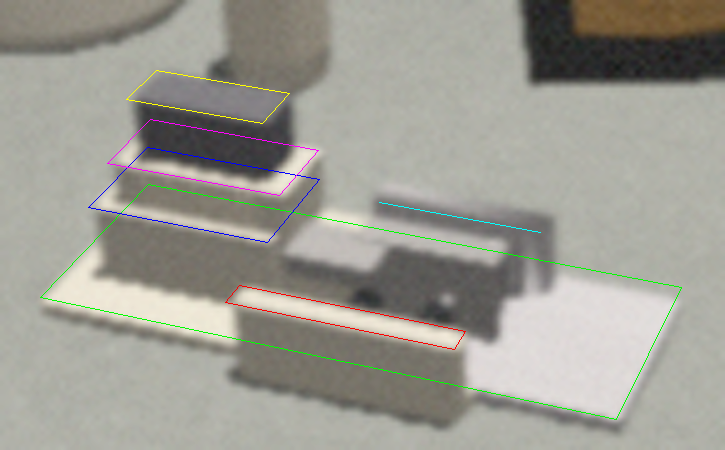

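Run:
```python
from ov import *
ims={n:np.load(n+'0.npz')['im'] for n in('top','side')}
q=[.6444,-.0276,-.304]
ex=[(q,rect(-82-8,-82+8,-9,7),.052,(0,0,255)),(q,rect(-104,-22,-30,-20),.048,(0,255,0))]
ov(ims['side'],q,'pics/a.png',box=(195,195,260,240),cam='side',k=9,extra=ex)
ov(ims['top'],q,'pics/b.png',box=(230,165,270,208),k=12,extra=ex)
a=cv2.imread('pics/a.png');b=cv2.imread('pics/b.png');print(a.shape,b.shape)
W=cloud('top',np.load('top0.npz')['d'])
for n in('top','side'):
  P=cloud(n,np.load(n+'0.npz')['d']).reshape(-1,3);p=loc(P,np.array(q))
  m=(p[:,0]>-.1)&(p[:,0]<-.03)&(P[:,2]>.038)&(P[:,2]<.075)&(p[:,1]<-.012)&(p[:,1]>-.06);print(n,np.percentile(p[m,1],[0,2,5,25,50,75,95,98,100]).round(4),m.sum())
  for lo in range(-110,-10,10):
    k=m&(p[:,0]>lo/1e3)&(p[:,0]<lo/1e3+.01)
    if k.sum():print(lo,p[k,1].min().round(4),p[k,1].max().round(4),k.sum())
```

```text
(405, 585, 3) (516, 480, 3)
top [-0.0355 -0.0354 -0.035  -0.032  -0.028  -0.0241 -0.0207 -0.0204 -0.0202] 109
-100 -0.035 -0.0202 16
-90 -0.035 -0.0203 16
-80 -0.035 -0.0204 15
-70 -0.0352 -0.0203 16
-60 -0.0354 -0.0205 15
-50 -0.0355 -0.0207 16
-40 -0.0344 -0.0208 15
side [-0.0368 -0.036  -0.0342 -0.0282 -0.0219 -0.0202 -0.0184 -0.0177 -0.0163] 198
-100 -0.0368 -0.0163 30
-90 -0.0362 -0.017 30
-80 -0.0346 -0.0173 28
-70 -0.0364 -0.0172 26
-60 -0.0365 -0.018 28
-50 -0.0354 -0.0187 28
-40 -0.0346 -0.0179 28
```

View pics/a.png

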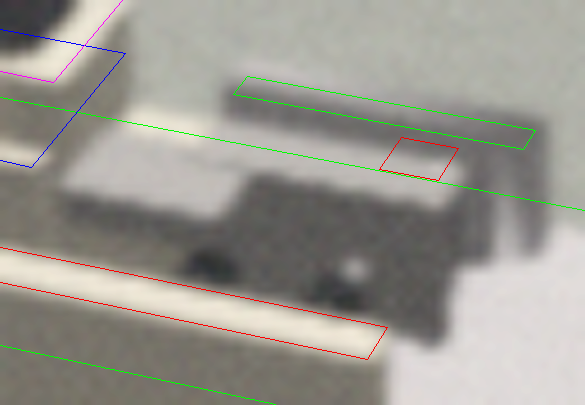

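View pics/b.png

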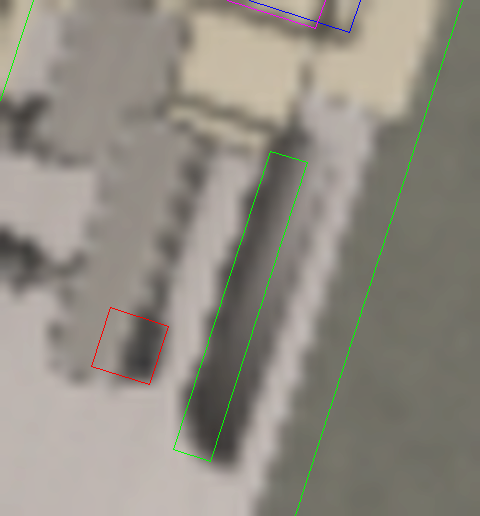

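```bash
cat > go.py <<'E'
import sys,numpy as np
from plant import arm
from scipy.spatial.transform import Rotation as R
s=arm.state();r=R.from_quat(s['tool_rot']);M=r.as_matrix();p=np.array(s['eef_pos'])
print('t %.2f'%s['t'],'p',p.round(4),'yaw_y %.4f'%np.arctan2(M[1,1],M[0,1]),'tilt %.4f'%np.arccos(-M[2,2]),'w %.4f'%s['width'],'F',np.round(s['wrist_force'],1),'q7 %.2f'%s['q'][6])
if len(sys.argv)>3:
    t=np.array([float(a) for a in sys.argv[1:4]]);d=M.T@(t-p);n=np.abs(d).max()/.0417
    print('tool shift',d.round(4),'rows>=%.1f'%n,'per row',(d/np.ceil(n)).round(4))
if len(sys.argv)>4:
    a=float(sys.argv[4]);y=np.arctan2(M[1,1],M[0,1]);dy=(a-y+np.pi/2)%np.pi-np.pi/2;print('tool turn %.4f'%-dy,'rows>=%.1f'%(abs(dy)/.125))
E
python3 go.py .50 .12 .24; python3 go.py .4164 -.336 .15 1.899;python3 go.py .50 .12 .24
```

```text
t 0.10 p [0.2806 0.558  0.2385] yaw_y 1.1050 tilt 0.0016 w 0.0858 F [ 0.   0.5 -0.1] q7 -0.15
tool shift [-0.3927 -0.2928 -0.001 ] rows>=9.4 per row [-0.0393 -0.0293 -0.0001]
t 0.10 p [0.2806 0.558  0.2385] yaw_y 1.1050 tilt 0.0016 w 0.0858 F [ 0.   0.5 -0.1] q7 -0.15
tool shift [-0.5228 -0.7376  0.0897] rows>=17.7 per row [-0.029 -0.041  0.005]
tool turn -0.7940 rows>=6.4
t 0.10 p [0.2806 0.558  0.2385] yaw_y 1.1050 tilt 0.0016 w 0.0858 F [ 0.   0.5 -0.1] q7 -0.15
tool shift [-0.3927 -0.2928 -0.001 ] rows>=9.4 per row [-0.0393 -0.0293 -0.0001]
```

```bash
python3 -m jog '[[-0.033,-0.024,0,0,100],[-0.033,-0.024,0,0,100],[-0.033,-0.024,0,0,100],[-0.033,-0.024,0,0,100],[-0.033,-0.024,0,0,100],[-0.033,-0.024,0,0,100],[-0.033,-0.024,0,0,100],[-0.033,-0.024,0,0,100],[-0.033,-0.024,0,0,100],[-0.033,-0.024,0,0,100],[-0.033,-0.024,0,0,100],[-0.033,-0.024,0,0,100],[-0.005,-0.035,0,0,100],[-0.005,-0.035,0,0,100],[-0.005,-0.035,0,0,100],[-0.005,-0.035,0,0,100],[-0.005,-0.035,0,0,100],[-0.005,-0.035,0,0,100],[-0.005,-0.035,0,0,100],[-0.005,-0.035,0,0,100]]'; python3 go.py .4164 -.336 .15 1.899
```

```text
t: 1.77
eef_pos: [0.4141, -0.1463, 0.2392]
tool_rot: [0.231, 0.973, 0.0, -0.0]
wrist_force: [-0.4, -1.1, -0.2]
width: 0.0854
t 1.77 p [ 0.4141 -0.1463  0.2392] yaw_y 1.1051 tilt 0.0003 w 0.0854 F [-0.4 -1.1 -0.2] q7 1.39
tool shift [-0.0873 -0.1684  0.0892] rows>=4.0 per row [-0.0175 -0.0337  0.0178]
tool turn -0.7939 rows>=6.4
```

```bash
python3 -m jog '[[-0.0145,-0.028,0,0,100],[-0.0145,-0.028,0,0,100],[-0.0145,-0.028,0,0,100],[-0.0145,-0.028,0,0,100],[-0.0145,-0.028,0.01,0,100],[-0.0145,-0.028,0.01,0,100],[0,0,0.01,-0.11,100],[0,0,0.01,-0.11,100],[0,0,0.01,-0.11,100],[0,0,0.01,-0.11,100],[0,0,0.01,-0.12,100],[0,0,0.01,-0.12,100],[0,0,0,-0.114,100],[0,0,0,0,100],[0,0,0,0,100],[0,0,0,0,100]]'; python3 go.py .4164 -.336 .021 1.899
```

```text
t: 3.1
eef_pos: [0.4175, -0.3343, 0.1595]
tool_rot: [-0.161, 0.987, -0.0, 0.0]
wrist_force: [0.1, 0.0, 0.1]
width: 0.0857
t 3.10 p [ 0.4175 -0.3343  0.1595] yaw_y 1.8950 tilt 0.0003 w 0.0857 F [0.1 0.  0.1] q7 2.44
tool shift [ 0.0016 -0.0013  0.1385] rows>=3.3 per row [ 0.0004 -0.0003  0.0346]
tool turn -0.0040 rows>=0.0
```

```bash
python3 -m jog '[[0.0016,-0.0013,0.025,-0.004,100],[0,0,0.03,0,100],[0,0,0.03,0,100],[0,0,0.03,0,100],[0,0,0.0235,0,100],[0,0,0,0,100],[0,0,0,0,100]]' 40
python3 - <<'E'
from h import *
for n in('top','side'):
    im,d=vision.get_image(n);cv2.imwrite(f'pics/g_{n}.png',cv2.resize(im[:,:,::-1],(800,600)))
E
```

```text
t: 3.68
eef_pos: [0.416, -0.3354, 0.0204]
tool_rot: [-0.165, 0.986, 0.001, -0.001]
wrist_force: [0.0, 0.8, 1.0]
width: 0.0853
```

View pics/g_side.png

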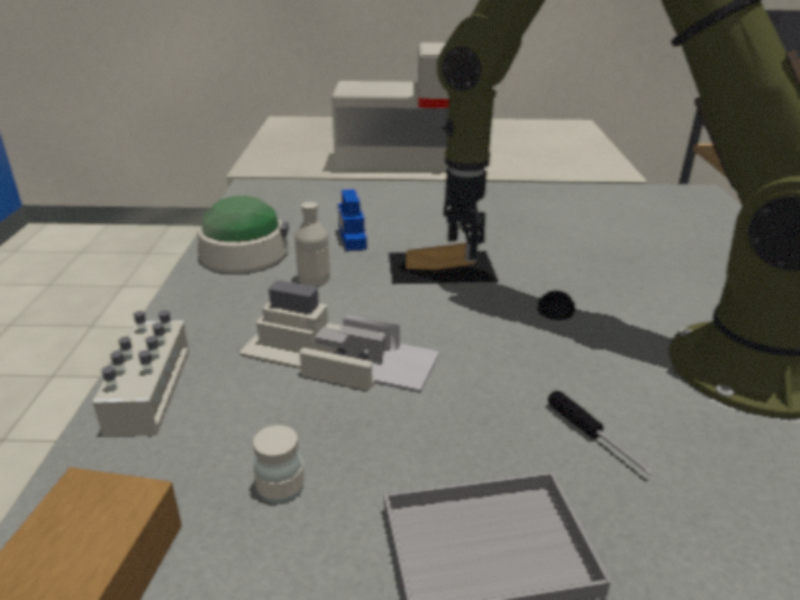

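The fingers straddle the wedge's bar end (view at about (465,250)). Next I'll close and lift.

```bash
python3 -m jog '[[0,0,0,0,20],[0,0,0,0,20],[0,0,0,0,20],[0,0,0,0,20],[0,0,0,0,20],[0,0,0,0,20],[0,0,0,0,20],[0,0,0,0,20]]' 60;python3 -m jog '[[0,0,-0.01,0,20],[0,0,-0.03,0,20],[0,0,-0.03,0,20],[0,0,-0.03,0,20],[0,0,-0.01,0,20],[0,0,0,0,20],[0,0,0,0,20]]'; python3 go.py
python3 - <<'E'
from h import *
for n in('top','side'):
    im,d=vision.get_image(n);np.savez(f'{n}1.npz',im=im,d=d)
    o=cv2.resize(im[130:290,260:400,::-1] if n=='top' else im[80:200,220:370,::-1],None,fx=4,fy=4,interpolation=cv2.INTER_CUBIC);cv2.imwrite(f'pics/l_{n}.png',o)
E
```

```text
t: 4.45
eef_pos: [0.4166, -0.3361, 0.0216]
tool_rot: [-0.165, 0.986, -0.0, 0.0]
wrist_force: [-1.3, 0.4, 7.2]
width: 0.027
t: 5.03
eef_pos: [0.4162, -0.3358, 0.1309]
tool_rot: [-0.165, 0.986, -0.0, 0.0]
wrist_force: [-0.9, 0.4, -1.1]
width: 0.027
t 5.03 p [ 0.4162 -0.3358  0.1309] yaw_y 1.9028 tilt 0.0007 w 0.0270 F [-0.9  0.4 -1.1] q7 2.44
```

View pics/l_side.png

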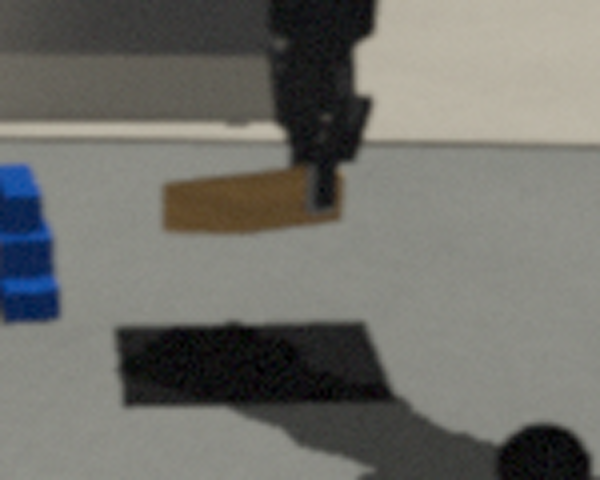

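View pics/l_top.png

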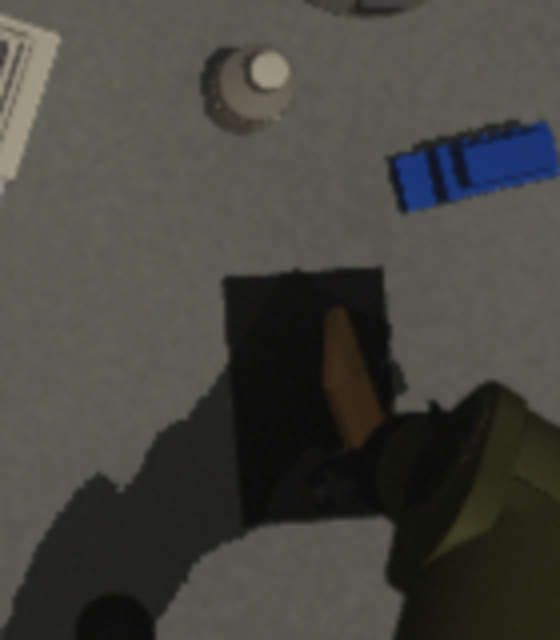

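```bash
python3 go.py .419 .039 .131 1.2668
```

```text
t 5.13 p [ 0.4155 -0.3353  0.1294] yaw_y 1.9030 tilt 0.0025 w 0.0272 F [ 0.3 -0.1 -1.1] q7 2.44
tool shift [-0.1254  0.3527 -0.001 ] rows>=8.5 per row [-0.0139  0.0392 -0.0001]
tool turn 0.6362 rows>=5.1
```

```bash
python3 -m jog '[[-0.0057,0.016,0,0,20],[-0.0114,0.032,0,0,20],[-0.0114,0.032,0,0,20],[-0.0114,0.032,0,0,20],[-0.0114,0.032,0,0,20],[-0.0114,0.032,0,0,20],[-0.0114,0.032,0,0,20],[-0.0114,0.032,0,0,20],[-0.0114,0.032,0,0,20],[-0.0114,0.032,0,0,20],[-0.0114,0.032,0,0,20],[-0.0057,0.016,0,0,20],[0,0,0,0.106,20],[0,0,0,0.106,20],[0,0,0,0.106,20],[0,0,0,0.106,20],[0,0,0,0.106,20],[0,0,0,0.106,20],[0,0,0,0,20],[0,0,0,0,20]]'; python3 go.py .419 .039 .0286 1.2668
```

```text
t: 6.8
eef_pos: [0.4194, 0.0379, 0.1298]
tool_rot: [0.15, 0.989, -0.0, -0.001]
wrist_force: [0.6, -0.7, -1.5]
width: 0.027
t 6.80 p [0.4194 0.0379 0.1298] yaw_y 1.2706 tilt 0.0024 w 0.0270 F [ 0.6 -0.7 -1.5] q7 1.12
tool shift [0.0005 0.0011 0.1012] rows>=2.4 per row [0.0002 0.0004 0.0337]
tool turn 0.0038 rows>=0.0
```

```bash
python3 -m jog '[[0.0005,0.0011,0.015,0.004,20],[0,0,0.03,0,20],[0,0,0.03,0,20],[0,0,0.02,0,20],[0,0,0.006,0,20],[0,0,0,0,20],[0,0,0,0,20],[0,0,0,0,20]]'; python3 go.py .419 .039 .0286 1.2668;  python3 - <<'E'
from ov import *
q=[.6444,-.0276,-.304];s=arm.state()
for n in('top','side'):
    im,d=vision.get_image(n);np.savez(f'{n}2.npz',im=im,d=d)
    w=place(q,[[-.190,-.004]],0)[0];wq=[w[0],w[1],q[2]]
    ov(im,q,f'pics/s_{n}.png',extra=[(wq,WP,.045,(0,165,255))],box=(195,120,290,240) if n=='top' else (150,165,310,265),cam=n)
E
```

```text
t: 7.47
eef_pos: [0.4205, 0.039, 0.0307]
tool_rot: [0.153, 0.988, 0.0, 0.001]
wrist_force: [-0.1, 0.4, -0.2]
width: 0.0269
t 7.47 p [0.4205 0.039  0.0307] yaw_y 1.2637 tilt 0.0013 w 0.0269 F [-0.1  0.4 -0.2] q7 1.11
tool shift [ 0.0015 -0.0005  0.0021] rows>=0.0 per row [ 0.0015 -0.0005  0.0021]
tool turn -0.0031 rows>=0.0
```

View pics/s_top.png

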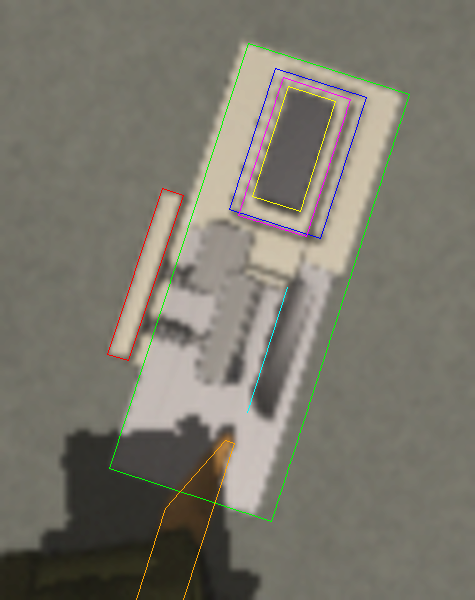

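View pics/s_side.png

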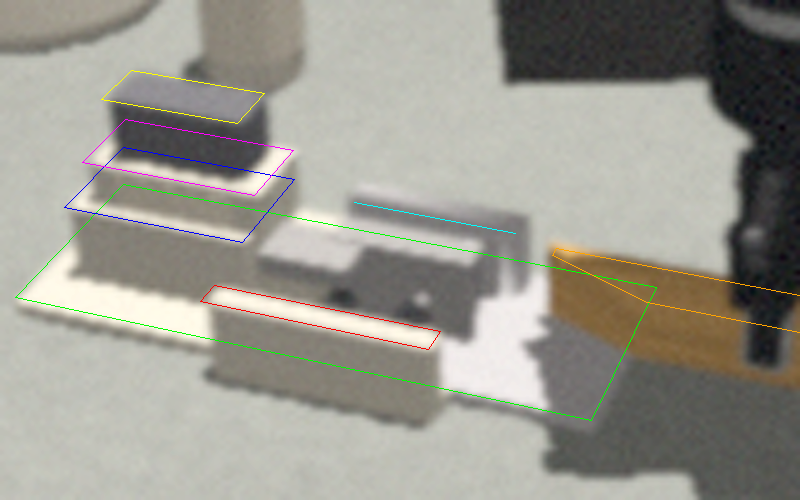

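Run:
```python
from ov import *
q=np.array([.6444,-.0276,-.304]);s=arm.state();p=np.array(s['eef_pos']);M=None
from scipy.spatial.transform import Rotation as R
M=R.from_quat(s['tool_rot']).as_matrix();yaw=np.arctan2(M[1,1],M[0,1])-np.pi/2
print('TCP in dock',loc(p[None],q),'rel yaw',yaw-q[2])
ax=[np.cos(yaw),np.sin(yaw)];wq=[p[0]+.045*ax[0],p[1]+.045*ax[1],yaw]
im=np.load('top2.npz')['im']
ov(im,q,'pics/z1.png',extra=[(wq,WP,.0307-.0186+.036,(0,255,0))],box=(222,185,262,230),k=14)
```

```text
TCP in dock [[-0.23338885 -0.00337397]] rel yaw -0.0034846179195194282
```

View pics/z1.png

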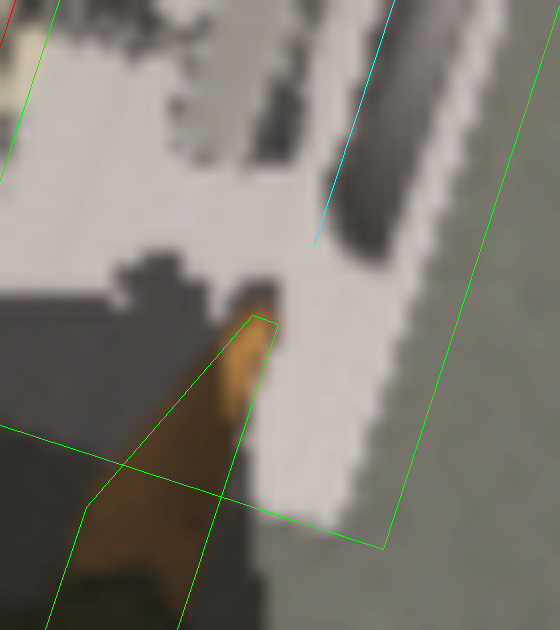

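```bash
python3 -m jog '[[0,0,0.0025,-0.003,20],[-0.006,0,0,0,20],[-0.006,0,0,0,20],[-0.006,0,0,0,20],[-0.006,0,0,0,20],[-0.006,0,0,0,20],[-0.006,0,0,0,20],[0,0,0,0,20],[0,0,0,0,20]]' 80
cat > dk.py <<'E'
from ov import *
from scipy.spatial.transform import Rotation as R
q=np.array([.6444,-.0276,-.304]);s=arm.state();p=np.array(s['eef_pos']);M=R.from_quat(s['tool_rot']).as_matrix()
c,sn=np.cos(q[2]),np.sin(q[2]);F=np.array(s['wrist_force'])
print('TCP dock mm',(loc(p[None],q)[0]*1e3).round(1),'z',p[2].round(4),'relyaw %.4f'%(np.arctan2(M[1,1],M[0,1])-np.pi/2-q[2]),'Fdock',np.round([c*F[0]+sn*F[1],-sn*F[0]+c*F[1],F[2]],1),'w',round(s['width'],4))
E
python3 dk.py
```

```text
t: 8.32
eef_pos: [0.4545, 0.028, 0.0272]
tool_rot: [0.152, 0.988, -0.0, -0.0]
wrist_force: [0.1, -1.0, -1.0]
width: 0.0269
TCP dock mm [-197.8   -3.7] z 0.0272 relyaw -0.0013 Fdock [ 0.4 -0.9 -1. ] w 0.0269
```

```bash
python3 -m jog '[[-0.005,0,0,0,20],[-0.005,0,0,0,20],[-0.005,0,0,0,20],[-0.005,0,0,0,20],[-0.005,0,0,0,20],[-0.005,0,0,0,20],[0,0,0,0,20]]'; python3 dk.py; python3 -m jog '[[-0.005,0,0,0,20],[-0.005,0,0,0,20],[-0.005,0,0,0,20],[-0.005,0,0,0,20],[-0.005,0,0,0,20],[-0.005,0,0,0,20],[0,0,0,0,20],[0,0,0,0,20]]'; python3 dk.py
```

```text
t: 8.9
eef_pos: [0.4836, 0.0183, 0.0271]
tool_rot: [0.152, 0.988, -0.0, 0.0]
wrist_force: [-1.8, -3.3, -1.8]
width: 0.0266
TCP dock mm [-167.1   -4.4] z 0.0271 relyaw -0.0021 Fdock [-0.7 -3.7 -1.8] w 0.0266
t: 9.57
eef_pos: [0.5119, 0.0089, 0.0271]
tool_rot: [0.153, 0.988, -0.001, 0.0]
wrist_force: [-2.7, -5.3, -2.3]
width: 0.0266
TCP dock mm [-137.4   -4.9] z 0.0271 relyaw -0.0022 Fdock [-1.  -5.9 -2.3] w 0.0266
```

```bash
python3 -m jog '[[-0.002,0,0,0,20],[-0.002,0,0,0,20],[0,0,0,0,20],[0,0,0,0,20]]'; python3 dk.py
python3 - <<'E'
from ov import *
q=[.6444,-.0276,-.304]
for n in('top','side'):
    im,d=vision.get_image(n);np.savez(f'{n}3.npz',im=im,d=d)
    ov(im,q,f'pics/w_{n}.png',box=(195,120,290,240) if n=='top' else (150,165,310,265),cam=n)
E
```

```text
t: 9.9
eef_pos: [0.5142, 0.0082, 0.0271]
tool_rot: [0.152, 0.988, -0.001, -0.001]
wrist_force: [-5.7, -4.6, -0.2]
width: 0.0268
TCP dock mm [-135.    -4.9] z 0.0271 relyaw -0.0016 Fdock [-4.  -6.  -0.2] w 0.0268
```

View pics/w_side.png

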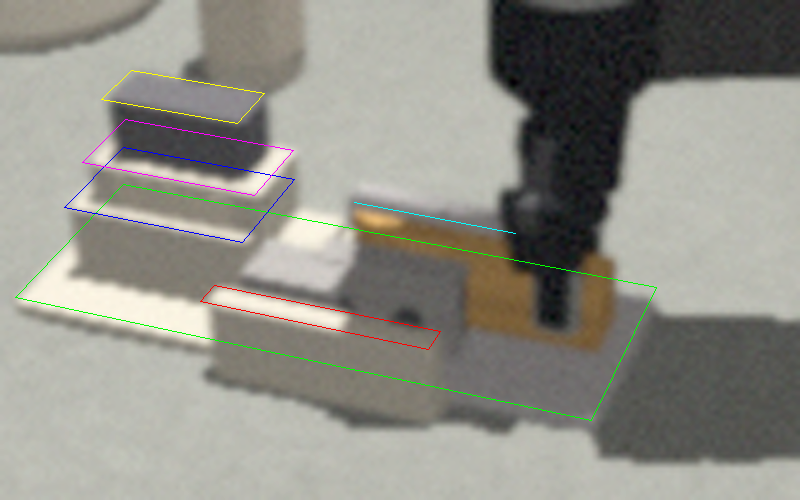

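View pics/w_top.png

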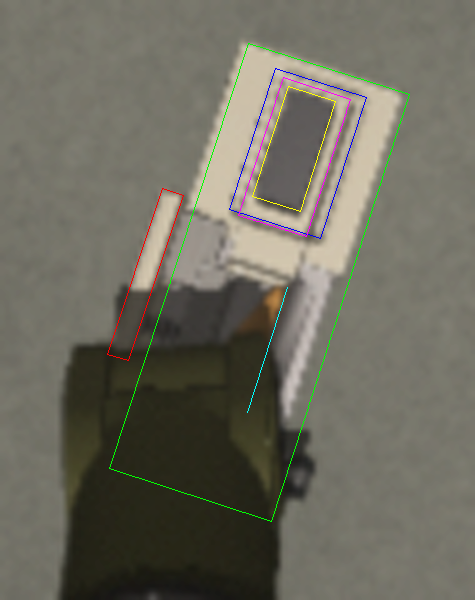

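```bash
python3 -m jog '[[0,0,0,0,75],[0,0,0,0,75],[0,0,0,0,75],[0,0,0,0,75],[0,0,0,0,75],[0,0,0,0,75],[0,0,0,0,75],[0,0,0,0,75],[0,0,-0.01,0,75],[0,0,-0.03,0,75],[0,0,-0.04,0,75],[0,0,-0.04,0,100],[0,0,-0.04,0,100],[0,0,-0.02,0,100],[0,0,0,0,100]]'; python3 dk.py
python3 - <<'E'
from ov import *
q=[.6444,-.0276,-.304];w=place(q,[[-.087,-.006]],0)[0]
for n in('top','side'):
    im,d=vision.get_image(n);np.savez(f'{n}4.npz',im=im,d=d)
    ov(im,q,f'pics/x_{n}.png',box=(195,120,290,240) if n=='top' else (150,165,310,265),cam=n,extra=[([w[0],w[1],q[2]],WP,.044,(255,255,255))])
E
```

```text
t: 11.25
eef_pos: [0.5177, 0.009, 0.2132]
tool_rot: [0.152, 0.988, 0.001, 0.005]
wrist_force: [1.3, -0.1, -0.9]
width: 0.0854
TCP dock mm [-131.8   -3. ] z 0.2132 relyaw -0.0011 Fdock [ 1.3  0.3 -0.9] w 0.0854
```

View pics/x_side.png

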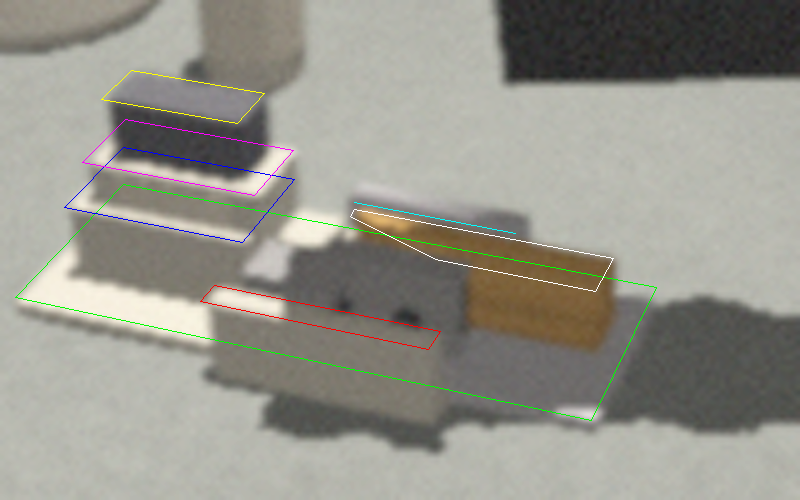

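View pics/x_top.png

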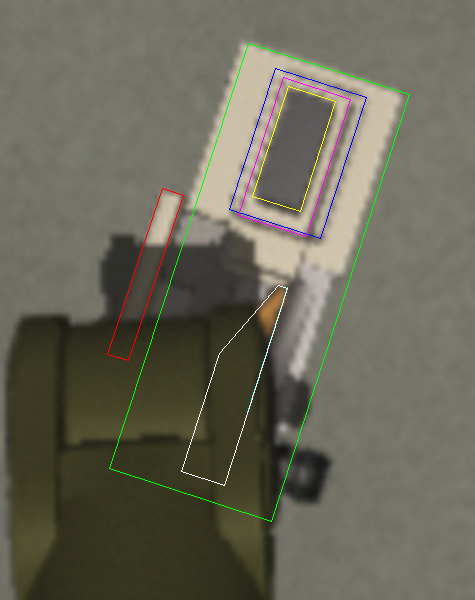

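```bash
python3 - <<'E'
from ov import *
P=cloud('top',np.load('top0.npz')['d']);im=np.load('top0.npz')['im']
b=P[138:166,308:340].reshape(-1,3);b=b[b[:,2]>.03];print('bottle',b.min(0),b.max(0));
S=cloud('side',np.load('side0.npz')['d']);b=S[128:182,188:212].reshape(-1,3);b=b[(b[:,2]>.03)&(b[:,1]>-.35)];print('side',np.percentile(b,[2,50,98],axis=0))
b=P[145:175,145:172].reshape(-1,3);b=b[b[:,2]>.03];print('jar',b.min(0),b.max(0))
# tray
t=P[190:280,95:170].reshape(-1,3);k=t[(t[:,2]>.018)&(t[:,2]<.04)];print('tray rim',cv2.minAreaRect((k[:,:2]*1e3).astype(np.float32)))
cv2.imwrite('pics/tray.png',cv2.resize(im[190:280,95:175,::-1],None,fx=6,fy=6,interpolation=cv2.INTER_CUBIC))
E
python3 go.py .6969 -.044 .213 1.2688
```

```text
bottle [ 0.66690099 -0.28663655  0.03016725] [ 0.72603313 -0.22765879  0.15528678]
side [[ 0.66723738 -0.26111545  0.03249685]
 [ 0.69381796 -0.23713116  0.08625093]
 [ 0.72237474 -0.22524886  0.15092604]]
jar [ 0.50009587 -0.05568489  0.03042697] [0.6978093  0.28124931 1.39937392]
tray rim ((435.2420654296875, 342.9155578613281), (200.31541442871094, 153.68264770507812), 11.652177810668945)
t 11.35 p [0.5155 0.009  0.2086] yaw_y 1.2659 tilt 0.0025 w 0.0857 F [-0.2  0.3 -0.9] q7 1.19
tool shift [-0.1889  0.0039 -0.0039] rows>=4.5 per row [-0.0378  0.0008 -0.0008]
tool turn -0.0029 rows>=0.0
```

View pics/tray.png

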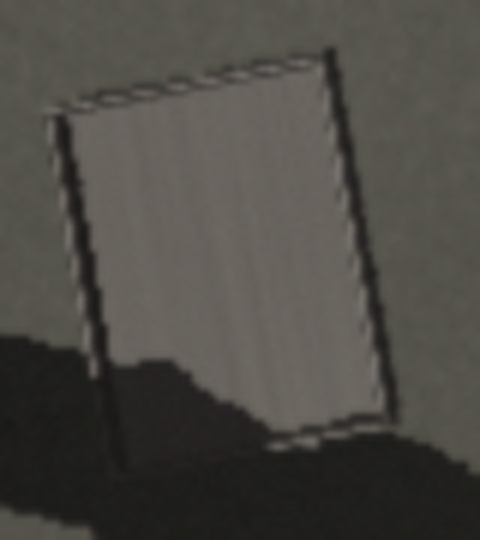

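```bash
python3 -m jog '[[-0.016,0,0,0,100],[-0.031,0.001,0,0,100],[-0.031,0.001,0,0,100],[-0.031,0.001,0,0,100],[-0.031,0.001,0,0,100],[-0.031,0,0,0,100],[-0.0175,0,0,-0.003,100],[0,0,0,0,100],[0,0,0,0,100],[0,0,0,0,100]]'; python3 go.py .6969 -.044 .084 1.2688
```

```text
t: 12.18
eef_pos: [0.6951, -0.0434, 0.2057]
tool_rot: [0.15, 0.989, -0.0, -0.002]
wrist_force: [-0.4, 0.1, -0.5]
width: 0.0854
t 12.18 p [ 0.6951 -0.0434  0.2057] yaw_y 1.2692 tilt 0.0032 w 0.0854 F [-0.4  0.1 -0.5] q7 1.29
tool shift [-0.0023 -0.      0.1217] rows>=2.9 per row [-0.0008 -0.      0.0406]
tool turn 0.0004 rows>=0.0
```

```bash
python3 -m jog '[[-0.001,0,0.015,0,100],[-0.001,0,0.03,0,100],[0,0,0.03,0,100],[0,0,0.03,0,100],[0,0,0.012,0,100],[0,0,0,0,100],[0,0,0,0,100]]'; python3 go.py .6969 -.044 .083 1.2688
python3 - <<'E'
from ov import *
q=[.6444,-.0276,-.304]
im,d=vision.get_image('side');cv2.imwrite('pics/cg.png',cv2.resize(im[100:260,110:310,::-1],None,fx=4,fy=3.7,interpolation=cv2.INTER_CUBIC))
E
```

```text
t: 12.77
eef_pos: [0.698, -0.0441, 0.0908]
tool_rot: [0.15, 0.989, -0.0, -0.0]
wrist_force: [1.1, 0.1, 0.5]
width: 0.0853
t 12.77 p [ 0.698  -0.0441  0.0908] yaw_y 1.2693 tilt 0.0005 w 0.0853 F [1.1 0.1 0.5] q7 1.29
tool shift [ 0.001  -0.0003  0.0078] rows>=0.2 per row [ 0.001  -0.0003  0.0078]
tool turn 0.0005 rows>=0.0
```

View pics/cg.png

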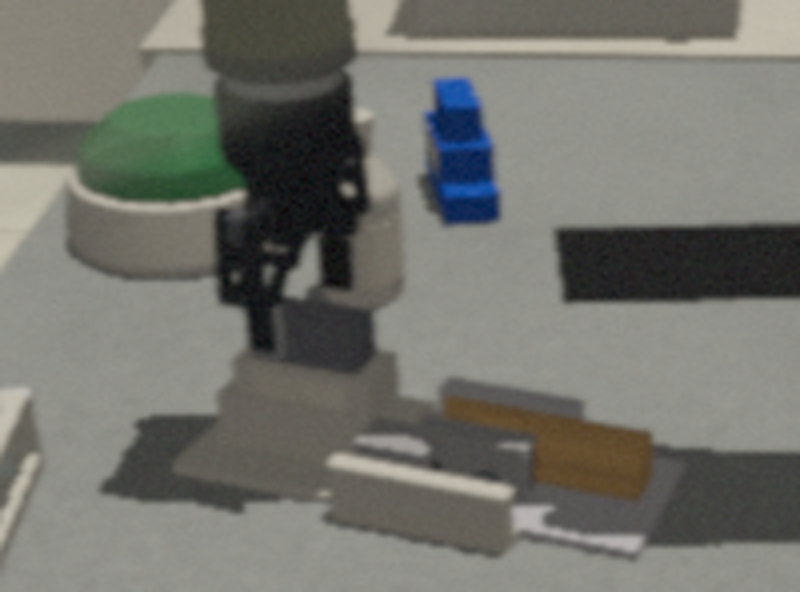

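```bash
python3 -m jog '[[0.001,0,0.006,0,100],[0,0,0.001,0,100],[0,0,0,0,20],[0,0,0,0,20],[0,0,0,0,20],[0,0,0,0,20],[0,0,0,0,20],[0,0,0,0,20],[0,0,0,0,20],[0,0,0,0,20]]' 80; python3 dk.py
```

```text
t: 13.65
eef_pos: [0.6977, -0.0442, 0.0838]
tool_rot: [0.15, 0.989, -0.0, 0.001]
wrist_force: [0.2, -0.9, 3.6]
width: 0.0284
TCP dock mm [55.8  0.1] z 0.0838 relyaw 0.0021 Fdock [ 0.4 -0.8  3.6] w 0.0284
```

Gripped (28.4 mm). I'll lift slowly and watch the force.

```bash
python3 -m jog '[[0,0,-0.003,0,20],[0,0,-0.004,0,20],[0,0,-0.005,0,20],[0,0,-0.006,0,20],[0,0,0,0,20]]' ; python3 dk.py;  python3 -m jog '[[0,0,-0.01,0,20],[0,0,-0.015,0,20],[0,0,-0.02,0,20],[0,0,-0.02,0,20],[0,0,-0.02,0,20],[0,0,-0.015,0,20],[0,0,-0.01,0,20],[0,0,0,0,20]]' ; python3 dk.py
python3 - <<'E'
from ov import *
im,d=vision.get_image('side');cv2.imwrite('pics/cl.png',cv2.resize(im[100:260,110:310,::-1],None,fx=4,fy=3.7,interpolation=cv2.INTER_CUBIC))
E
python3 go.py .435 .343 .2 1.774
```

```text
t: 14.07
eef_pos: [0.6979, -0.0441, 0.1026]
tool_rot: [0.15, 0.989, 0.0, 0.001]
wrist_force: [0.6, -0.1, -4.2]
width: 0.0286
TCP dock mm [56.   0.3] z 0.1026 relyaw 0.0022 Fdock [ 0.6  0.1 -4.2] w 0.0286
t: 14.73
eef_pos: [0.6984, -0.0441, 0.2143]
tool_rot: [0.15, 0.989, 0.0, 0.002]
wrist_force: [-0.1, 0.5, -4.4]
width: 0.0286
TCP dock mm [56.4  0.4] z 0.2143 relyaw 0.0021 Fdock [-0.3  0.4 -4.4] w 0.0286
t 14.78 p [ 0.6977 -0.0441  0.2125] yaw_y 1.2689 tilt 0.0021 w 0.0282 F [ 0.6  0.5 -3.2] q7 1.29
tool shift [0.3659 0.2915 0.0119] rows>=8.8 per row [0.0407 0.0324 0.0013]
tool turn -0.5051 rows>=4.0
```

View pics/cl.png

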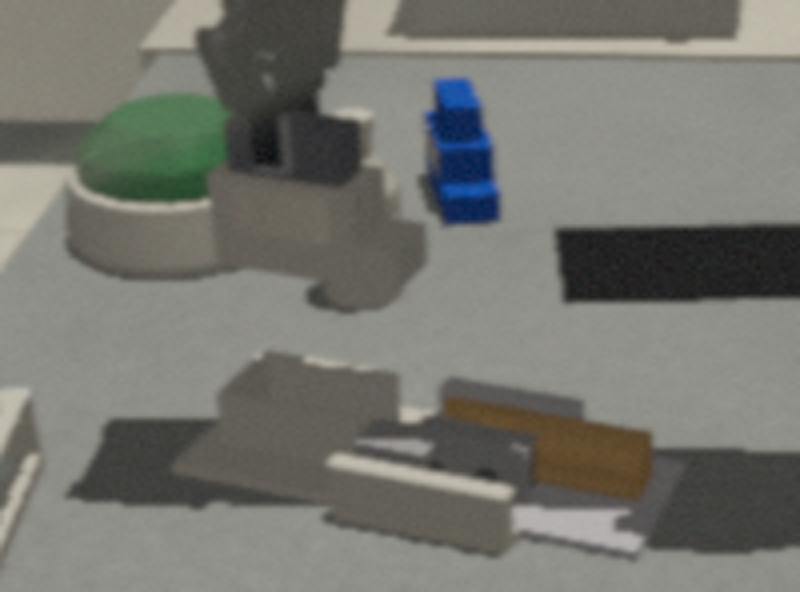

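```bash
python3 -m jog '[[0.008,0.006,0,0,20],[0.016,0.013,0,0,20],[0.024,0.019,0,0,20],[0.026,0.021,0,0,20],[0.026,0.021,0,-0.04,20],[0.026,0.021,0,-0.06,20],[0.026,0.021,0,-0.06,20],[0.026,0.021,0,-0.06,20],[0.026,0.021,0,-0.06,20],[0.026,0.021,0,-0.06,20],[0.026,0.021,0,-0.06,20],[0.024,0.019,0,-0.06,20],[0.016,0.013,0,-0.04,20],[0.008,0.006,0,0,20],[0,0,0,0,20],[0,0,0,0,20]]'; python3 go.py .435 .343 .2 1.774
```

```text
t: 16.12
eef_pos: [0.4327, 0.2347, 0.2109]
tool_rot: [-0.099, 0.995, -0.0, -0.0]
wrist_force: [0.5, -0.7, -4.1]
width: 0.0286
t 16.12 p [0.4327 0.2347 0.2109] yaw_y 1.7684 tilt 0.0008 w 0.0286 F [ 0.5 -0.7 -4.1] q7 1.14
tool shift [-0.0236  0.1057  0.0108] rows>=2.5 per row [-0.0079  0.0352  0.0036]
tool turn -0.0056 rows>=0.0
```

```bash
python3 -m jog '[[-0.002,0.01,0,-0.005,20],[-0.005,0.022,0,0,20],[-0.005,0.022,0,0,20],[-0.005,0.022,0,0,20],[-0.004,0.02,0,0,20],[-0.0025,0.0095,0,0,20],[0,0,0.01,0,20],[0,0,0.02,0,20],[0,0,0.02,0,20],[0,0,0.02,0,20],[0,0,0.015,0,20],[0,0,0.01,0,20],[0,0,0,0,20],[0,0,0,0,20]]'; python3 go.py .435 .343 .080 1.774
python3 - <<'E'
from ov import *
im,d=vision.get_image('side');cv2.imwrite('pics/t1.png',cv2.resize(im[180:384,170:440,::-1],None,fx=2.9,fy=2.9,interpolation=cv2.INTER_CUBIC))
E
```

```text
t: 17.28
eef_pos: [0.4348, 0.3422, 0.1159]
tool_rot: [-0.101, 0.995, -0.001, -0.0]
wrist_force: [0.7, 1.1, -3.6]
width: 0.029
t 17.28 p [0.4348 0.3422 0.1159] yaw_y 1.7728 tilt 0.0013 w 0.0290 F [ 0.7  1.1 -3.6] q7 0.93
tool shift [-0.0003  0.0008  0.0359] rows>=0.9 per row [-0.0003  0.0008  0.0359]
tool turn -0.0012 rows>=0.0
```

View pics/t1.png

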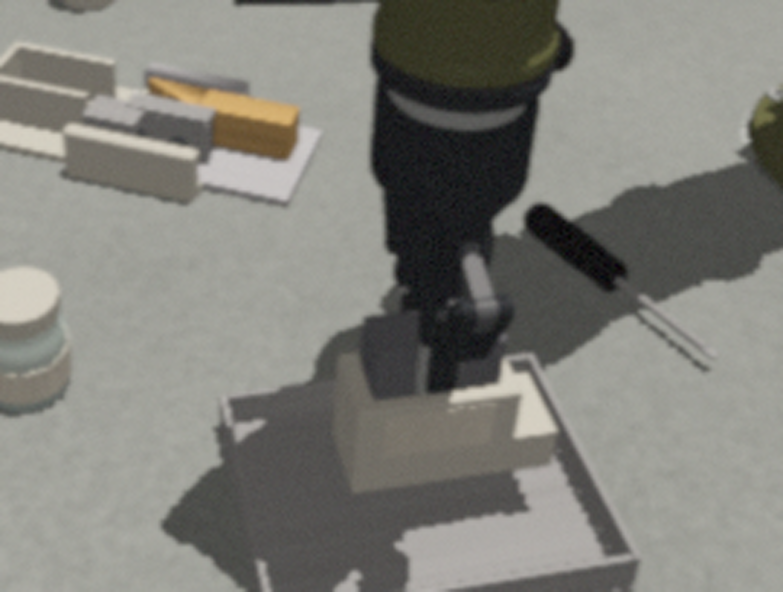

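```bash
python3 -m jog '[[0,0,0.008,0,20],[0,0,0.01,0,20],[0,0,0.008,0,20],[0,0,0.004,0,20],[0,0,0.003,0,20],[0,0,0,0,20],[0,0,0,0,20]]'; python3 go.py;  python3 -m jog '[[0,0,0.0015,0,20],[0,0,0.001,0,20],[0,0,0,0,20]]'; python3 go.py
```

```text
t: 17.92
eef_pos: [0.4345, 0.3432, 0.0831]
tool_rot: [-0.101, 0.995, -0.0, -0.0]
wrist_force: [0.2, 0.3, -4.8]
width: 0.0284
t 17.92 p [0.4345 0.3432 0.0831] yaw_y 1.7741 tilt 0.0003 w 0.0284 F [ 0.2  0.3 -4.8] q7 0.92
t: 18.17
eef_pos: [0.4346, 0.3432, 0.0808]
tool_rot: [-0.101, 0.995, 0.0, 0.0]
wrist_force: [-0.4, 0.6, -3.3]
width: 0.0286
t 18.17 p [0.4346 0.3432 0.0808] yaw_y 1.7740 tilt 0.0001 w 0.0286 F [-0.4  0.6 -3.3] q7 0.92
```

```bash
python3 -m jog '[[0,0,0.001,0,20],[0,0,0.0005,0,20],[0,0,0,0,20]]'; python3 -m jog '[[0,0,0.001,0,20],[0,0,0,0,20]]'; python3 go.py
```

```text
t: 18.42
eef_pos: [0.4347, 0.3433, 0.0797]
tool_rot: [-0.101, 0.995, 0.0, 0.0]
wrist_force: [-0.6, 0.5, 1.8]
width: 0.0285
t: 18.58
eef_pos: [0.4347, 0.3433, 0.0797]
tool_rot: [-0.101, 0.995, 0.0, 0.001]
wrist_force: [-3.5, -3.3, 12.0]
width: 0.0283
t 18.58 p [0.4347 0.3433 0.0797] yaw_y 1.7739 tilt 0.0011 w 0.0283 F [-3.5 -3.3 12. ] q7 0.92
```

Down on the tray floor. I'll release and rise.

```bash
python3 -m jog '[[0,0,-0.0005,0,60],[0,0,0,0,100],[0,0,0,0,100],[0,0,0,0,100],[0,0,0,0,100],[0,0,0,0,100],[0,0,0,0,100],[0,0,0,0,100],[0,0,0,0,100],[0,0,-0.01,0,100],[0,0,-0.03,0,100],[0,0,-0.035,0,100],[0,0,-0.035,0,100],[0,0,-0.02,0,100],[0,0,0,0,100]]'; python3 go.py
python3 - <<'E'
from ov import *
q=[.6444,-.0276,-.304];w=place(q,[[-.087,-.006]],0)[0]
im,d=vision.get_image('side');cv2.imwrite('pics/t2.png',cv2.resize(im[180:384,170:440,::-1],None,fx=2.9,fy=2.9,interpolation=cv2.INTER_CUBIC))
im,d=vision.get_image('top');np.savez('top5.npz',im=im,d=d)
ov(im,q,'pics/t2t.png',box=(195,120,290,240),extra=[([w[0],w[1],q[2]],WP,.044,(255,255,255))],cass=False)
E
```

```text
t: 19.83
eef_pos: [0.4363, 0.3449, 0.2145]
tool_rot: [-0.101, 0.995, 0.002, 0.004]
wrist_force: [1.0, 0.5, 0.1]
width: 0.0854
t 19.83 p [0.4363 0.3449 0.2145] yaw_y 1.7739 tilt 0.0089 w 0.0854 F [1.  0.5 0.1] q7 0.96
```

View pics/t2.png

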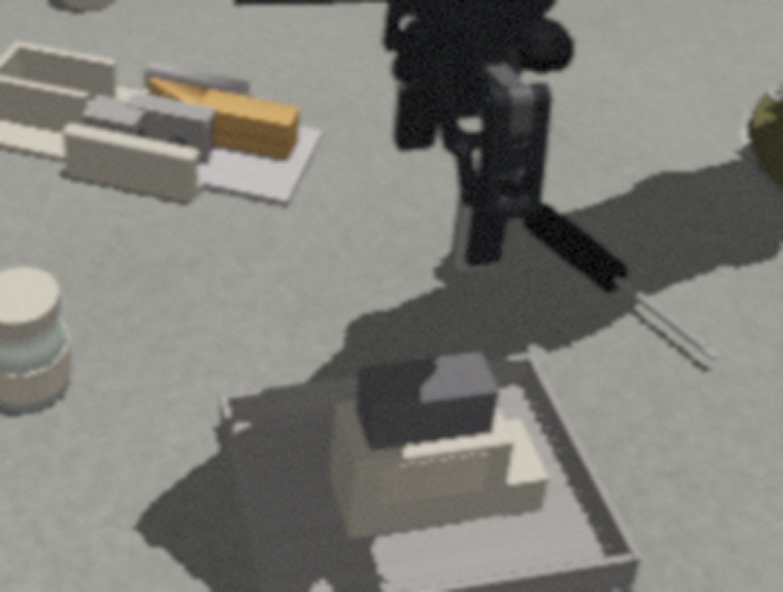

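View pics/t2t.png

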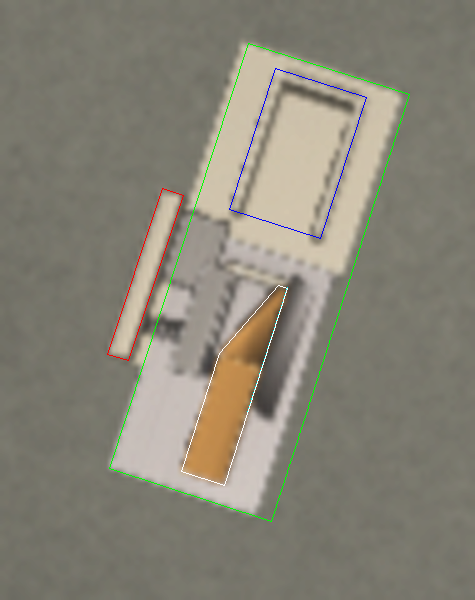

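```bash
python3 go.py .5167 .0062 .2 1.2668
```

```text
t 19.93 p [0.4348 0.3434 0.2102] yaw_y 1.7739 tilt 0.0024 w 0.0853 F [-0.4  0.   0.1] q7 0.96
tool shift [-0.0122 -0.3468  0.0098] rows>=8.3 per row [-0.0014 -0.0385  0.0011]
tool turn 0.5071 rows>=4.1
```

```bash
python3 -m jog '[[-0.0006,-0.0168,0,0,100],[-0.001,-0.03,0,0,100],[-0.001,-0.03,0,0,100],[-0.001,-0.03,0,0,100],[-0.001,-0.03,0,0,100],[-0.001,-0.03,0,0,100],[-0.001,-0.03,0,0,100],[-0.001,-0.03,0,0,100],[-0.001,-0.03,0,0,100],[-0.001,-0.03,0,0,100],[-0.001,-0.03,0,0,100],[-0.001,-0.03,0,0,100],[0,0,0,0.1,100],[0,0,0,0.1,100],[0,0,0,0.1,100],[0,0,0,0.1,100],[0,0,0,0.107,100],[0,0,0,0,100],[0,0,0,0,100]]'; python3 go.py .5167 .0062 .0276 1.2668
```

```text
t: 21.52
eef_pos: [0.5152, 0.006, 0.2079]
tool_rot: [0.15, 0.989, -0.0, -0.001]
wrist_force: [-0.8, -0.2, 0.4]
width: 0.0857
t 21.52 p [0.5152 0.006  0.2079] yaw_y 1.2704 tilt 0.0020 w 0.0857 F [-0.8 -0.2  0.4] q7 1.21
tool shift [-0.0017  0.0008  0.1803] rows>=4.3 per row [-0.0003  0.0002  0.0361]
tool turn 0.0036 rows>=0.0
```

```bash
python3 -m jog '[[0,0.0008,0.02,0.004,100],[0,0,0.035,0,100],[0,0,0.035,0,100],[0,0,0.035,0,100],[0,0,0.03,0,100],[0,0,0.018,0,100],[0,0,0.006,0,100],[0,0,0,0,100],[0,0,0,0,100]]'; python3 dk.py
```

```text
t: 22.27
eef_pos: [0.5163, 0.0066, 0.0302]
tool_rot: [0.153, 0.988, 0.0, -0.0]
wrist_force: [0.3, -0.8, 0.7]
width: 0.0853
TCP dock mm [-132.4   -5.7] z 0.0302 relyaw -0.0025 Fdock [ 0.6 -0.6  0.7] w 0.0853
```

```bash
python3 -m jog '[[0,0,0.002,-0.002,100],[0,0,0,0,20],[0,0,0,0,20],[0,0,0,0,20],[0,0,0,0,20],[0,0,0,0,20],[0,0,0,0,20],[0,0,0,0,20],[0,0,0,0,20]]' 90; python3 dk.py; python3 -m jog '[[0.004,0,0,0,20],[0.006,0,0,0,20],[0.006,0,0,0,20],[0.006,0,0,0,20],[0,0,0,0,20]]'; python3 dk.py
```

```text
t: 23.02
eef_pos: [0.5164, 0.0069, 0.0283]
tool_rot: [0.152, 0.988, 0.0, 0.0]
wrist_force: [-0.5, 1.6, 5.1]
width: 0.0263
TCP dock mm [-132.5   -5.4] z 0.0283 relyaw -0.0016 Fdock [-1.   1.4  5.1] w 0.0263
t: 23.43
eef_pos: [0.4948, 0.0136, 0.0282]
tool_rot: [0.152, 0.988, 0.0, 0.0]
wrist_force: [1.3, 0.4, 5.2]
width: 0.0263
TCP dock mm [-155.1   -5.5] z 0.0282 relyaw -0.0014 Fdock [1.1 0.8 5.2] w 0.0263
```

```bash
python3 -m jog '[[0.006,0,0,0,20],[0.008,0,0,0,20],[0.008,0,-0.0005,0,20],[0.008,0,-0.0005,0,20],[0.008,0,0,0,20],[0.008,0,0,0,20],[0.008,0,0,0,20],[0.008,0,0,0,20],[0.008,0,0,0,20],[0.006,0,0,0,20],[0,0,-0.015,0,20],[0,0,-0.03,0,20],[0,0,-0.03,0,20],[0,0,-0.03,0,20],[0,0,-0.01,0,20],[0,0,0,0,20],[0,0,0,0,20]]'; python3 dk.py
python3 - <<'E'
from ov import *
q=[.6444,-.0276,-.304]
for n in('top','side'):
    im,d=vision.get_image(n);np.savez(f'{n}6.npz',im=im,d=d)
    ov(im,q,f'pics/y_{n}.png',box=(195,120,290,240) if n=='top' else (150,145,310,245),cam=n,cass=False)
M=np.array([(.5519,-.2456),(.5607,-.373),(.3649,-.3889),(.3531,-.2618)]);print('mat c',M.mean(0))
E
python3 go.py .4164 -.336 .13 1.899
```

```text
t: 24.85
eef_pos: [0.4222, 0.0362, 0.1437]
tool_rot: [0.152, 0.988, 0.0, 0.0]
wrist_force: [0.3, 0.9, -1.4]
width: 0.0263
TCP dock mm [-231.1   -5.7] z 0.1437 relyaw -0.0018 Fdock [ 0.1  1.  -1.4] w 0.0263
mat c [ 0.45765  -0.317325]
t 24.95 p [0.4216 0.0361 0.1426] yaw_y 1.2650 tilt 0.0024 w 0.0263 F [-0.2  0.4 -0.9] q7 1.13
tool shift [-0.1071 -0.3564  0.0128] rows>=8.5 per row [-0.0119 -0.0396  0.0014]
tool turn -0.6340 rows>=5.1
```

View pics/y_side.png

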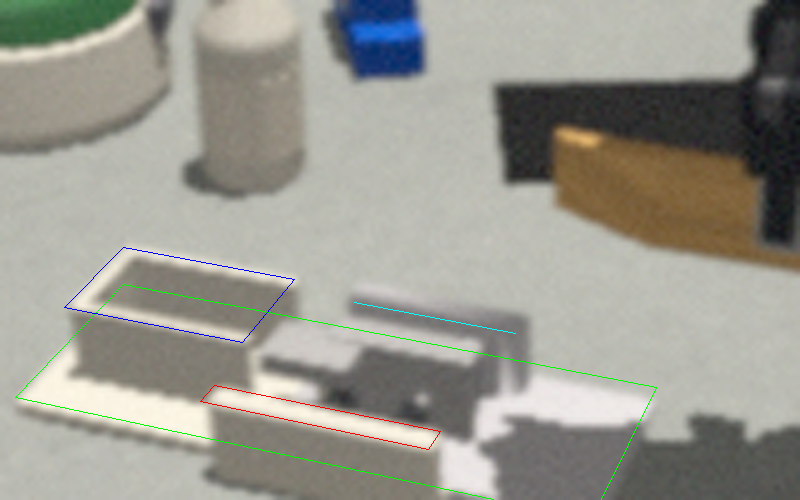

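View pics/y_top.png

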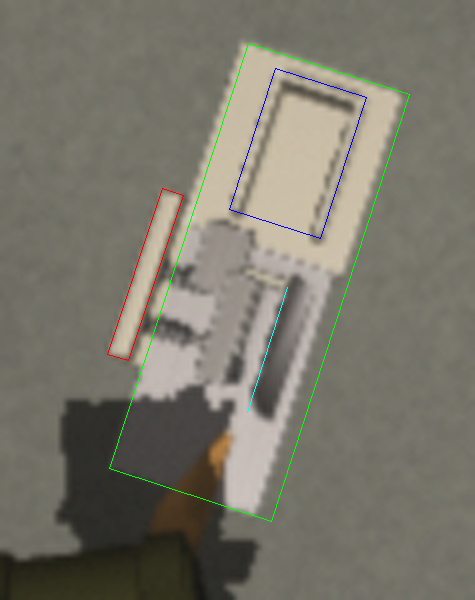

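The catch is back in its original shut position. Now I'll take the wedge back to the mat.

```bash
python3 -m jog '[[-0.005,-0.016,0,0,20],[-0.01,-0.033,0,0,20],[-0.01,-0.033,0,0,20],[-0.01,-0.033,0,0,20],[-0.01,-0.033,0,0,20],[-0.01,-0.033,0,0,20],[-0.01,-0.033,0,0,20],[-0.01,-0.033,0,0,20],[-0.01,-0.033,0,0,20],[-0.01,-0.033,0,0,20],[-0.01,-0.033,0,0,20],[-0.0025,-0.0085,0,0,20],[0,0,0,-0.105,20],[0,0,0,-0.105,20],[0,0,0,-0.105,20],[0,0,0,-0.105,20],[0,0,0,-0.105,20],[0,0,0,-0.109,20],[0,0,0,0,20],[0,0,0,0,20]]'; python3 go.py .4155 -.333 .0245 1.899
```

```text
t: 26.62
eef_pos: [0.4178, -0.3337, 0.1424]
tool_rot: [-0.162, 0.987, 0.001, -0.001]
wrist_force: [-0.6, 0.2, -0.8]
width: 0.0263
t 26.62 p [ 0.4178 -0.3337  0.1424] yaw_y 1.8956 tilt 0.0026 w 0.0263 F [-0.6  0.2 -0.8] q7 2.45
tool shift [0.0019 0.0012 0.1179] rows>=2.8 per row [0.0006 0.0004 0.0393]
tool turn -0.0034 rows>=0.0
```

```bash
python3 -m jog '[[0.001,0.001,0.015,0,20],[0.001,0,0.03,0,20],[0,0,0.03,0,20],[0,0,0.025,0,20],[0,0,0.01,0,20],[0,0,0.004,0,20],[0,0,0.001,0,20],[0,0,0,0,20],[0,0,0,0,20]]'; python3 go.py
```

```text
t: 27.37
eef_pos: [0.4169, -0.3345, 0.03]
tool_rot: [-0.163, 0.987, -0.001, 0.001]
wrist_force: [-0.1, 0.4, -0.4]
width: 0.0264
t 27.37 p [ 0.4169 -0.3345  0.03  ] yaw_y 1.8984 tilt 0.0021 w 0.0264 F [-0.1  0.4 -0.4] q7 2.42
```

```bash
python3 -m jog '[[0,0,0.003,0,20],[0,0,0.0015,0,20],[0,0,0,0,20],[0,0,0,0,20]]'; python3 go.py;python3 -m jog '[[0,0,0.001,0,20],[0,0,0.0005,0,20],[0,0,0,0,20]]'; python3 go.py
```

```text
t: 27.7
eef_pos: [0.4163, -0.3341, 0.0245]
tool_rot: [-0.163, 0.987, -0.0, 0.0]
wrist_force: [-0.2, -0.4, -0.5]
width: 0.0264
t 27.70 p [ 0.4163 -0.3341  0.0245] yaw_y 1.8988 tilt 0.0004 w 0.0264 F [-0.2 -0.4 -0.5] q7 2.42
t: 27.95
eef_pos: [0.4163, -0.3341, 0.0232]
tool_rot: [-0.163, 0.987, -0.0, 0.0]
wrist_force: [-1.9, 0.2, 3.7]
width: 0.0262
t 27.95 p [ 0.4163 -0.3341  0.0232] yaw_y 1.8988 tilt 0.0005 w 0.0262 F [-1.9  0.2  3.7] q7 2.42
```

Touching the mat. I'll release, rise and check.

```bash
python3 -m jog '[[0,0,0,0,100],[0,0,0,0,100],[0,0,0,0,100],[0,0,0,0,100],[0,0,0,0,100],[0,0,0,0,100],[0,0,0,0,100],[0,0,0,0,100],[0,0,-0.01,0,100],[0,0,-0.03,0,100],[0,0,-0.035,0,100],[0,0,-0.035,0,100],[0,0,-0.035,0,100],[0,0,-0.01,0,100],[-0.01,0.02,0,0,100],[-0.01,0.03,0,0,100],[-0.01,0.03,0,0,100],[-0.01,0.02,0,0,100],[0,0,0,0,100],[0,0,0,0,100]]'; python3 go.py
python3 - <<'E'
from ov import *
q=[.6444,-.0276,-.304]
I={}
for n in('top','side'):
    im,d=vision.get_image(n);np.savez(f'{n}7.npz',im=im,d=d);I[n]=im
    cv2.imwrite(f'pics/end_{n}.png',cv2.resize(im[:,:,::-1],(800,600),interpolation=cv2.INTER_CUBIC))
for n,b in(('side',(250,148,315,182)),):
    print('wedge',silfit([(n,b,wmask(I[n],b))],WP,.003,.039,[.459,-.3195,.33]))
t=cloud('side',np.load('side7.npz')['d']).reshape(-1,3);k=t[(abs(t[:,0]-.435)<.07)&(abs(t[:,1]-.343)<.07)&(t[:,2]>.09)&(t[:,2]<.13)];print('cassette grip top',np.median(k,0).round(3),len(k))
E
```

```text
t: 29.62
eef_pos: [0.4221, -0.2253, 0.1784]
tool_rot: [-0.165, 0.986, -0.0, 0.0]
wrist_force: [0.3, -1.5, 0.4]
width: 0.0857
t 29.62 p [ 0.4221 -0.2253  0.1784] yaw_y 1.9019 tilt 0.0007 w 0.0857 F [ 0.3 -1.5  0.4] q7 2.27
wedge (array([ 0.45664658, -0.32487546,  0.3544871 ]), np.float64(0.16590218655600997))
cassette grip top [0.434 0.347 0.099] 823
```

View pics/end_side.png

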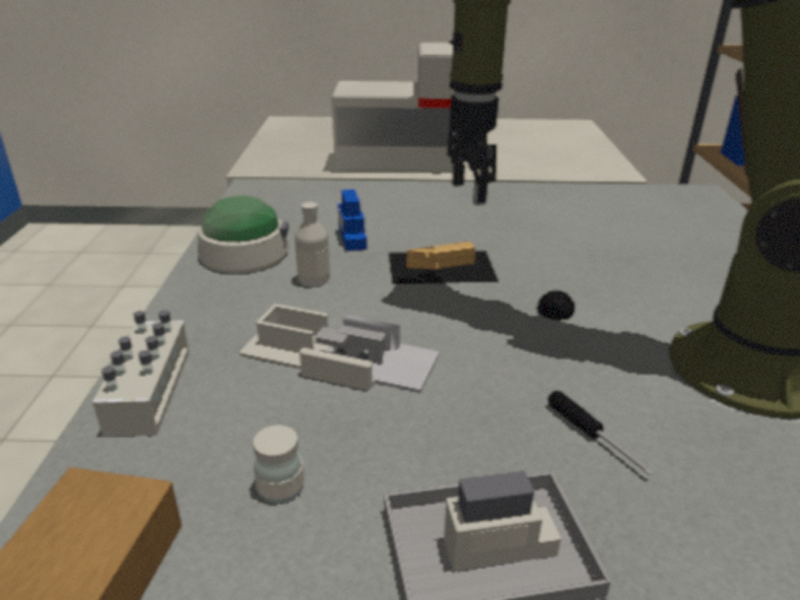

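View pics/end_top.png

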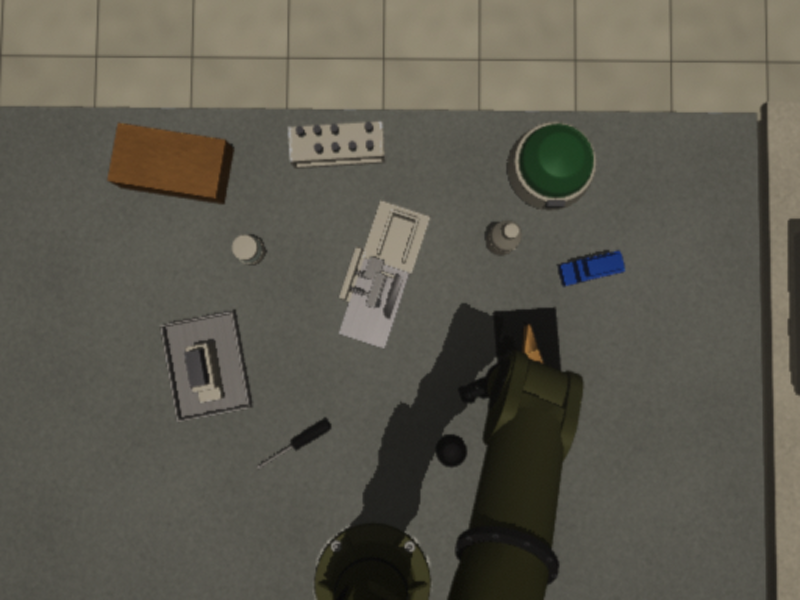

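The side view shows the wedge flat on the mat (440,255), the cassette upright in the tray (495,520) and the catch shut. The jar (277,463), bottle (312,245) and blue look-alike (352,220) are where they started. Handing in.

```bash
python3 -c "
from plant import workorder
print(workorder.hand_in())"
```

```text
the job is handed in; nothing more can be done
None
```

I finished the job and handed it in at about t = 30 s of the 67 s allowed. The hand-in gives no verdict, so the results below come from my own checks.

- **Catch and wedge:** I pushed the wedge in beside the fence until the stop and let it go. It held the catch open by itself, and the pictures showed it within about 1 mm of wedge_home.
- **Cassette:** I lifted it out straight up and lowered it until the wrist force showed it standing on the tray floor, then released it. It stands upright about 4 mm from the tray's centre.
- **Wedge returned:** I pulled it out and the catch went back to its starting shut position in the pictures. The wedge lies flat on the mat, its centre about 8 mm from the mat's centre.
- **Bystanders:** In the final pictures the jar and the bottle stand where they did at the start. So does the blue look-alike. The gripper was open and clear of everything.

No check failed. The final wedge position was measured from the side camera only, because the arm partly covered it in the top view. That reading differs by about 6 mm from where I let the wedge go, well inside the 60 mm limit. I did not measure the catch travel as a number, only compared pictures.

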